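Unlatch the twine stand, clear its spools into the tray, snap the lid shut

TASK

Squeeze the release tab on the front of the twine stand's lid inward and swing the snapped-down lid up and back until it stays open by itself. Then slide every twine spool up off its spindle and stand them all upright on the floor of the wooden tray, and finally close the empty stand's lid again so that it snaps fully home with the tab back out. Leave everything else on the bench alone.

Things in the scene. Friction and masses are not known exactly. Their poses are not given: they have to be found in the camera images.
- stand: fixed pale wood twine stand: base board 190 (x) x 200 (y) x 12 mm, 85 mm high back board along its +x edge, a 64 mm wide front post at the middle of its -x edge, open sides. Four steel spindles, 17 mm thick, rise 52 mm from the base at x = -42 or +30, y = -45 or +45 mm. Origin: centre of the underside; front is -x. Yaw varies by 0.15 rad; it stands left or right of the tray.
- lid (a joint): angle of the stand's lid, rad: 0 shut, 1.8 leaning back on its stop. A 183 x 200 x 6 mm plywood panel (0.25 kg) hinged along the top of the back board; its near edge rises as it opens. Let go below about 1.5 it falls shut; beyond 1.65 it falls back to the stop and stays open.
- lid_hinge (a point): middle of the hinge line, stand frame (90, 0, 88) mm, so 88 mm above the bench; the hinge line runs along the stand's y. Axes as the stand's.
- lid_grip (a point): middle of the pinch grip jutting over the lid's front edge, 218 mm from the hinge line; turns with the lid. 32 (x) x 42 (y) x 26 (z) mm: the -y half (to y = -20 mm) is fixed grey plastic, the +y half (to +22 mm) is the black tab. Pinch it along y from above and swing the lid with the fingers pointing down throughout: the grip turns between them. Tips may go 19 mm below its middle.
- tab (a joint): how far the release tab is pressed inward (to the stand's -y), m: 0 out, 0.009 end. Spring 3 to 6 N. With the lid shut its hook sits under a catch plate on the front post; from 0.007 on it is clear and the lid can lift. The hook is bevelled, so the lid also snaps shut when pressed down; closed with the tab held in, it latches when the tab is let go.
- tray: loose wooden tray 215 x 215 x 38 mm, walls and floor 7 mm thick, 0.9 kg, standing on the bench. Origin at the centre of the underside, z up. Takes four spools in a 2 x 2 pattern.
- spool_1: spool of garden twine: cardboard core tube (outside 36 mm, bore 24 mm, 72 mm tall) with a winding 62 mm across round its lower 36 mm; grip the bare upper core. 0.08 to 0.17 kg. Origin: centre of its foot, z up the core. At the start it stands over one of the spindles (3 mm play). Two to four of the four spools are present.
- spool_2: spool of garden twine: cardboard core tube (outside 36 mm, bore 24 mm, 72 mm tall) with a winding 62 mm across round its lower 36 mm; grip the bare upper core. 0.08 to 0.17 kg. Origin: centre of its foot, z up the core. At the start it stands over one of the spindles (3 mm play). Two to four of the four spools are present.
- spool_3: spool of garden twine: cardboard core tube (outside 36 mm, bore 24 mm, 72 mm tall) with a winding 62 mm across round its lower 36 mm; grip the bare upper core. 0.08 to 0.17 kg. Origin: centre of its foot, z up the core. At the start it stands over one of the spindles (3 mm play). Two to four of the four spools are present.
- spool_4: spool of garden twine: cardboard core tube (outside 36 mm, bore 24 mm, 72 mm tall) with a winding 62 mm across round its lower 36 mm; grip the bare upper core. 0.08 to 0.17 kg. Origin: centre of its foot, z up the core. At the start it stands over one of the spindles (3 mm play). Two to four of the four spools are present.
- label_bundle: bystander: bundle of wooden plant labels, 27 x 156 x 19 mm, at the left; not to be moved
- seed_packet_3: bystander: seed packet, 112 x 82 x 10 mm, lying at the back in the middle; not to be moved
- tape_roll_1: bystander: roll of tape, 104 mm across, 25 mm high, at the right; not to be moved
- hammer: bystander: claw hammer, 118 x 274 x 25 mm, at the front right; not to be moved
Mind the look-alikes: they are no part of the job. What is shaped like the spool_1 but black or purple is not meant.

How it is judged:
By the outcome, as a careful person would: the job done as asked, in the order asked, and still so for the second after the job is handed in, with the robot touching nothing.
Of spool_1, spool_2, spool_3, spool_4 only 2 to 4 are there at a start; the rules pass over those that are not, and their reading is None.
At some moment in a run one of tray, spool_1, spool_2, spool_3, spool_4 may be knocked a few centimetres aside while the robot is not near it.
Once in a run the grip may slacken for a moment while it holds something.
It also fails if it takes over 210 s, if anything falls off the work surface, if the arm or the gripper's body presses on something with over 40 N, if the wrist force passes 120 N, or if a joint passes its speed limit or range.

ROBOT

A 6-joint arm with a two-finger parallel gripper is mounted at the origin on a cart in front of the work surface, level with it; the furniture and walls round the work are solid. World frame = base frame: x ahead of the robot, y to its left, z up, the work surface at z = 0. Lengths are in mm, angles in degrees, forces in N, time in s.
With the tool pointing down it reaches from about 300 to 850 mm from the base axis. Payload 4.2 kg.
Tool frame: the origin (TCP) lies midway between the tips of the shut fingers; the grasp point (between the pads) lies env.grasp_offset behind it (env.grasp_offset is the distance from the TCP to the grasp point, in mm); y points along the fingers, x is the direction in which the jaws open and shut, and the axes are right-handed (so a half turn about y gives the same grasp; the last joint's range is limited). The gripper opens to 91 mm and grips with 3 to 60 N. Pads are 32 mm wide; open, the fingers measure 118 mm over their backs; the gripper's body (76 mm by 178 mm) begins 60 mm behind the grasp point.
Start: joints at [-71.792, 18.312, 89.639, -0, 72.044, -1.146], TCP at [190.566, -542.52, 213.976] pointing down, gripper open.
Joint ranges: [-177.97, 177.97], [-48.28, 115.42], [12.27, 149.76], [-77.06, 257.06], [2.81, 150.46], [-146.56, 146.56]. Speed limits (degrees/s): [147.25, 147.25, 180, 180, 180, 180].

INTERFACE

Orientations are given as [roll, pitch, yaw] about the fixed x, y, z axes, in that order (R = Rz(yaw) Ry(pitch) Rx(roll)).
In Python, from workcell import state, vision, job, env gives the robot as it stands.
- The arm moves only by the shell command python3 -m handwheel 'ROWS' [FORCE]. ROWS is JSON, a list of rows, each a list of 3 entries, a list of its own where there are three numbers: the finger opening in cm, from 0 to 9.12, then the shift along the tool's x, y, z in cm, then the turn about the tool's y in degrees. A call has 1 to 10 rows; each row is the pose to reach, as a shift and turn from the pose measured when the call began, along the tool's axes at that moment; what a row does not reach only later rows make up. A row lasts 1/10 s, in which the tool goes at most 50 mm and 8.59 degrees, less where a joint would pass 70% of its speed; a pose out of reach is approached as far as the arm can. A call with a gripper value outside its range is refused whole. The fingers move at their own pace and stop on an object; FORCE is the grip in N (left out, the last holds). Time passes only in rows, so rows that repeat a pose let the fingers close. It gives the time, the measured TCP pose, the force and the opening at its end, in the units of the state.
- state(): the state, without advancing time (a new reading comes with each control period).
- vision.grab_frame(name): name is "scene" or "top" or "wrist"; returns the picture (420x560x3 uint8, red, green, blue); there is no depth.
- vision.camera_model(name): a dict with "fov_y" (degrees; the focal length in pixels is half the picture's height over the tangent of half this angle, whatever the lens; pixels are square), "cx", "cy" (the principal point, pixels), "extrinsics" (4x4, takes a point from world to camera coordinates). Camera axes: x right, y up, looking along -z (the intrinsics and any distortion apply to the point x, -y, -z); pixel columns grow to the right and rows downward; lengths in mm; the calibration is good to about 2 mm. A picture is of the moment at which its call begins: read the wrist's pose just before it. camera_model takes no time and is no camera call; for the wrist camera it gives the pose at the moment of the call.
- job.job_done(): hands the job in, once; it reports no verdict.
The state is a dict: "time_s": time; "qpos": joint angles; "qvel": joint speeds; "effort": joint torques, N m; "ee_pos": TCP position; "ee_rot": TCP orientation; "force": force on the tool from outside, world axes, zero at the start; "torque": the same for the moment, N m; "gripper_width": finger opening in mm.
Only numpy, scipy, OpenCV 4.12 (cv2) and the standard library are available. Lean on these libraries where they do the work, as an engineer would, in place of code of your own. Each camera call takes 0.05 s, during which the arm holds its last target.

## Working session

There is one attempt and no reset: what is moved stays moved. The work goes in short steps, Python scripts to look and compute and a shell command to move; the robot and the scene stay as the last step left them, time stands still between calls to the robot, and variables do not carry over. Pictures are saved under pics/ and viewed, and the job is handed in when it is done.

```bash
ls; mkdir -p pics; python3 - <<'E'
from workcell import state,vision,env
import cv2
print(state(), env.grasp_offset)
for n in ("scene","top","wrist"):
    cm=vision.camera_model(n); print(n,cm)
    cv2.imwrite(f"pics/{n}0.png",vision.grab_frame(n)[:,:,::-1])
E
```

```text
pics
{'time_s': 0.0, 'qpos': array([-7.17893762e+01,  1.83499019e+01,  8.97079733e+01, -1.47271726e-03,
        7.20429023e+01, -1.14590684e+00]), 'qvel': array([-0.06335763, -0.08836691,  0.00865847, -0.14586089, -0.00899989,
       -0.0716664 ]), 'effort': array([ 1.19120148e-03, -4.12466347e+01, -2.31970489e+01,  7.27650197e-02,
        4.55715274e-02, -1.48062295e-04]), 'ee_pos': array([ 190.41269224, -542.00934202,  213.12709512]), 'ee_rot': array([-89.9993845 ,   0.10078534, -70.6430135 ]), 'force': array([0.02238788, 0.28293597, 0.26885264]), 'torque': array([-0.00239094,  0.00597299, -0.02346287]), 'gripper_width': 91.36659491645104} 18.8
scene {'fov_y': 42.026314245713216, 'cx': 284.19047641535394, 'cy': 211.47437540024444, 'extrinsics': array([[ 8.90741371e-01, -4.54203262e-01, -1.67094661e-02,
        -4.78021270e+02],
       [ 2.93268159e-01,  5.46266320e-01,  7.84593458e-01,
        -2.49183636e+02],
       [-3.47237090e-01, -7.03770207e-01,  6.19785365e-01,
        -1.58327914e+03],
       [ 0.00000000e+00,  0.00000000e+00,  0.00000000e+00,
         1.00000000e+00]])}
t
[... 181 characters left out ...]

       [ 9.84625601e-01, -1.40255529e-02,  1.74114072e-01,
        -5.33459631e+02],
       [-1.73813012e-01,  2.04095881e-02,  9.84567157e-01,
        -1.63833414e+03],
       [ 0.00000000e+00,  0.00000000e+00,  0.00000000e+00,
         1.00000000e+00]])}
wrist {'fov_y': 66.45584306680695, 'cx': 279.26589330247975, 'cy': 204.26828067221527, 'extrinsics': array([[ 3.31117680e-01, -9.43587342e-01, -2.00244375e-03,
        -5.74265960e+02],
       [ 9.03810151e-01,  3.17767574e-01, -2.86619921e-01,
         3.25896339e+01],
       [ 2.71087241e-01,  9.30950942e-02,  9.58042281e-01,
        -3.92653098e+02],
       [ 0.00000000e+00,  0.00000000e+00,  0.00000000e+00,
         1.00000000e+00]])}
```

View pics/scene0.png

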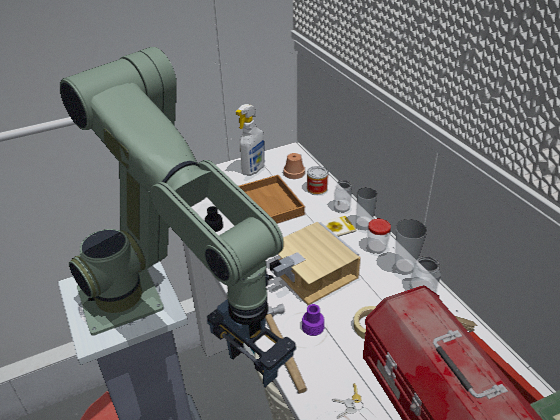

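View pics/top0.png

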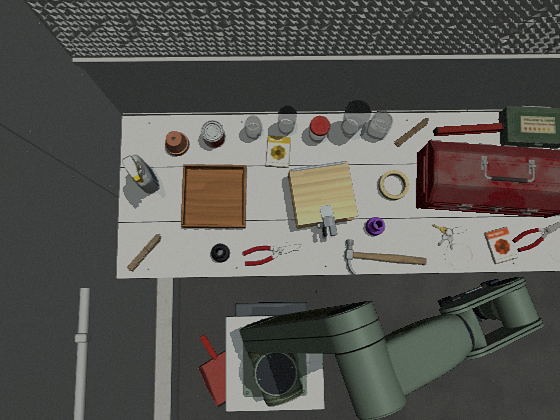

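View pics/wrist0.png

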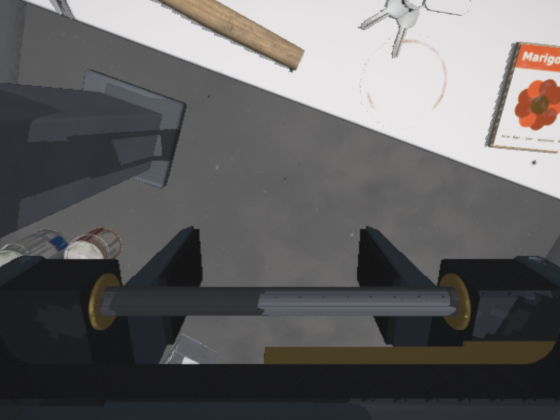

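The stand is in the middle of the bench: in the top view the lid spans about (289-357, 163-227) and the grip is near (327, 220). The tray is to its left at about (214, 196), and the decoys are black (220, 252) and purple (375, 226). I'll enlarge these areas next.

```bash
cat > h.py <<'E'
import numpy as np,cv2
from workcell import state,vision,env
def ray(cm,u,v):
    f=210/np.tan(np.radians(cm["fov_y"]/2)); E=np.array(cm["extrinsics"]); R=E[:3,:3]; t=E[:3,3]
    d=R.T@np.array([(u-cm["cx"])/f,-(v-cm["cy"])/f,-1]); return -R.T@t,d
def px2w(cm,u,v,z):
    c,d=ray(cm,u,v); return c+d*(z-c[2])/d[2]
def w2px(cm,p):
    f=210/np.tan(np.radians(cm["fov_y"]/2)); E=np.array(cm["extrinsics"]); q=E[:3,:3]@np.asarray(p,float)+E[:3,3]
    return np.array([cm["cx"]+f*q[0]/-q[2], cm["cy"]-f*q[1]/-q[2]])
def crop(img,name,x0,y0,x1,y1,k):
    c=cv2.resize(img[y0:y1,x0:x1,::-1],None,fx=k,fy=k,interpolation=cv2.INTER_CUBIC)
    cv2.imwrite(f"pics/{name}.png",c)
def Rtool(rot):
    from scipy.spatial.transform import Rotation as Ro
    return Ro.from_euler("xyz",rot,degrees=True).as_matrix()
def go(target,yaw=None):
    "target TCP world mm; yaw of tool x axis direction desired (deg)"
    s=state(); R=Rtool(s["ee_rot"]); d=R.T@(np.array(target)-s["ee_pos"])
    out="shift cm %s"%np.round(d/10,2)
    if yaw is not None:
        cur=np.degrees(np.arctan2(R[1,0],R[0,0])); 
        a=(yaw-cur+90)%180-90   # world turn ccw
        # tool y points down -> turn about tool y = -world turn
        out+=" turn %.1f (cur %.1f) q6 %.1f"%(-a*np.sign(-R[2,1]),cur,s["qpos"][5])
    print(out)
E
python3 - <<'E'
from h import *
t=cv2.imread("pics/top0.png")[:,:,::-1]; crop(t,"t0s",270,150,375,255,6); crop(t,"t0t",170,150,275,255,6)
E
```

```text
(no output)
```

View pics/t0s.png

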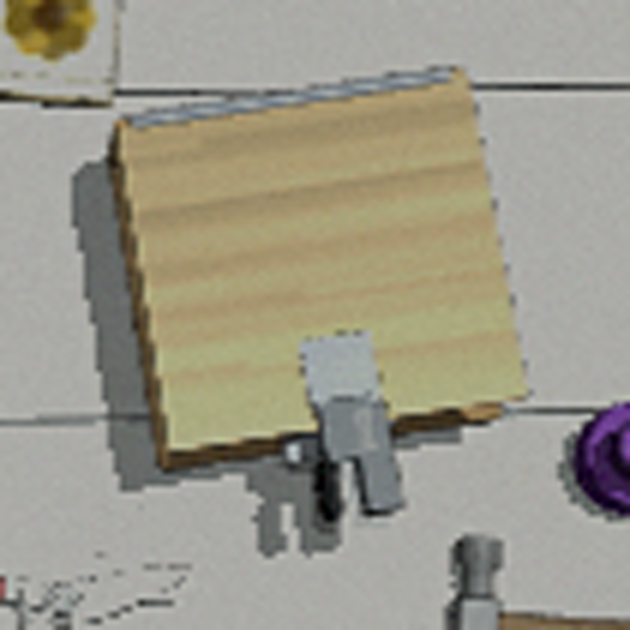

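View pics/t0t.png

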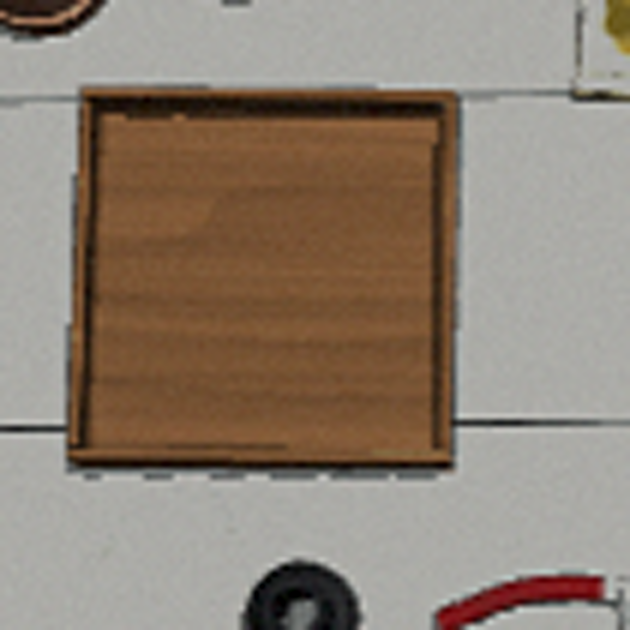

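```bash
python3 - <<'E'
from h import *
from scipy.optimize import least_squares
cm=vision.camera_model("top")
P=np.array([[118,122],[465,70],[527,395],[165,452]])/6+[270,150]-0.4
for p in P: print(px2w(cm,*p,91).round(1))
W=[px2w(cm,*p,91)[:2] for p in P]
print([np.linalg.norm(W[i]-W[(i+1)%4]).round(1) for i in range(4)])
# model corners in stand frame: hinge x=90.. lid from x=? to -? 
M=np.array([[95,100],[95,-100],[-93,-100],[-93,100]],float)
def tr(q,m): c,s=np.cos(q[2]),np.sin(q[2]); return np.array([q[0]+c*m[0]-s*m[1],q[1]+s*m[0]+c*m[1]])
r=least_squares(lambda q:np.ravel([tr(q,m)-w for m,w in zip(M,W)]),[600,-100,0])
print(r.x,np.degrees(r.x[2]),r.fun.round(1))
q=r.x
print("grip",tr(q,[90-218,0]),"hinge",tr(q,[90,0]))
T=np.array([[80,88],[458,93],[453,465],[70,462]])/6+[170,150]-0.4
V=[px2w(cm,*p,38)[:2] for p in T]; print(np.round(V,1),np.mean(V,0))
g=px2w(cm,270+357/6,150+480/6,95);print("grip px",g)
print(w2px(cm,[*tr(q,[90-218,0]),95]),(w2px(cm,[*tr(q,[90-218,0]),95])-[270,150])*6)
E
```

```text
[621.4 -57.1  91. ]
[ 648.5 -251.1   91. ]
[ 465.4 -277.3   91. ]
[437.1 -78.5  91. ]
[np.float64(195.9), np.float64(184.9), np.float64(200.7), np.float64(185.5)]
[ 5.42105764e+02 -1.66163312e+02  1.34867944e-01] 7.727363977808998 [ 1.4  2.8  1.2 -1.3 -2.  -0.5 -0.6 -1. ]
grip [ 415.26811998 -183.37412232] hinge [ 631.28848291 -154.06196107]
[[658.6 304.2]
 [652.8  88.5]
 [438.9  92.9]
 [443.8 306.6]] [548.53911473 198.06911463]
grip px [ 418.45652805 -183.24891519   95.        ]
[329.57435137 230.97647806] [357.44610822 485.85886837]
```

```bash
python3 - <<'E'
from h import *
s=state();R=Rtool(s["ee_rot"]);cm=vision.camera_model("wrist");E=np.array(cm["extrinsics"]);c=-E[:3,:3].T@E[:3,3]
print("cam in tool",R.T@(c-s["ee_pos"]),"look",R.T@(-E[2,:3]))
go([370,-189,215],-82.3)
E
```

```text
cam in tool [   0.23698937 -171.18839217   81.15121193] look [-4.30480838e-04  9.58037035e-01 -2.86644126e-01]
shift cm [-27.37  -0.13  28.64] turn 11.7 (cur -70.6) q6 -1.1
```

```bash
python3 -m handwheel '[[9.0,[-5,0,5],-8],[9.0,[-10,0,10],-16],[9,[-15,0,14],-24],[9,[-19,0,18],-32],[9,[-23,0,22],-40],[9,[-26,0,26],-48],[9,[-27.4,0,28.6],-56],[9,[-27.4,0,28.6],-64],[9,[-27.4,0,28.6],-72],[9,[-27.4,0,28.6],-80]]' 25; python3 -c "
from h import *
go([370,-189,215],97.7)"
```

```text
time_s: 1.15
ee_pos: [370.1, -187.2, 213.6]
ee_rot: [-89.9, 0.0, 9.9]
force: [0.4, 0.2, -0.6]
gripper_width: 90.2
shift cm [-0.04 -0.14 -0.18] turn -87.8 (cur 9.9) q6 -38.4
```

```bash
python3 -c "
from h import *
go([400,-187,215],97.7)"; python3 -m handwheel '[[9,[1,0,0],-8.5],[9,[2,0,0],-17],[9,[3,0,0],-25.5],[9,[3,0,0],-34],[9,[3,0,0],-42.5],[9,[3,0,0],-51],[9,[3,0,0],-59.5],[9,[3,0,0],-68],[9,[3,0,0],-76.5],[9,[3,0,0],-85]]'; python3 - <<'E'
from h import *
print(state()["ee_pos"],state()["ee_rot"]);go([400,-187,215],97.7)
cv2.imwrite("pics/w1.png",vision.grab_frame("wrist")[:,:,::-1])
E
```

```text
shift cm [ 2.95 -0.15 -0.5 ] turn -87.8 (cur 9.9) q6 -38.4
time_s: 2.15
ee_pos: [399.4, -181.9, 213.3]
ee_rot: [-89.9, -0.1, 95.3]
force: [-0.1, -0.1, 0.5]
gripper_width: 90.3
[ 399.39195005 -181.88544736  213.3182793 ] [-89.9345819   -0.09821216  95.28043714]
shift cm [-0.51 -0.17 -0.01] turn -2.4 (cur 95.3) q6 -121.3
```

View pics/w1.png

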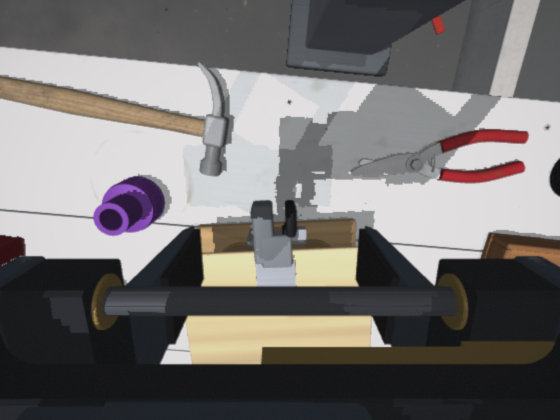

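```bash
python3 - <<'E'
from h import *
t=cv2.imread("pics/w1.png")[:,:,::-1]; crop(t,"w1c",230,190,330,290,6)
t=cv2.imread("pics/top0.png")[:,:,::-1]; crop(t,"t0g",310,200,350,240,15)
E
```

```text
(no output)
```

View pics/w1c.png

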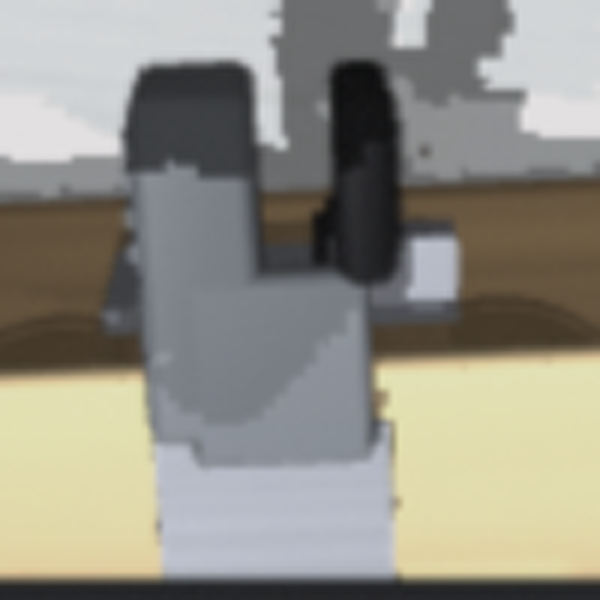

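View pics/t0g.png

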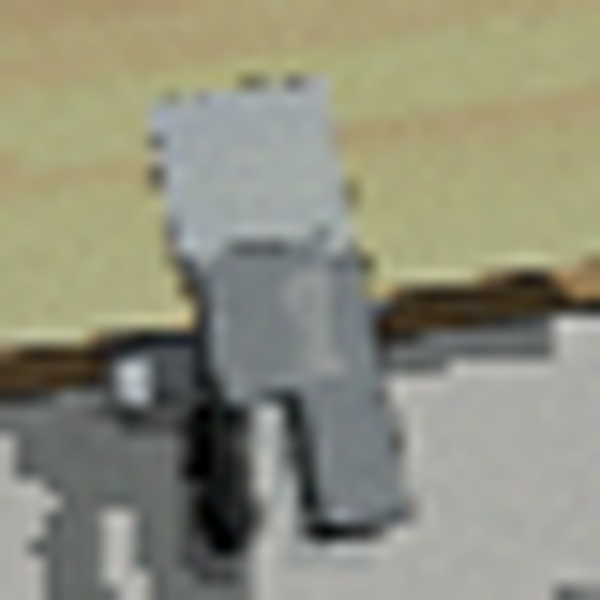

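```bash
python3 - <<'E'
from h import *
def tri(a,b):
    (c1,d1),(c2,d2)=a,b
    d1=d1/np.linalg.norm(d1);d2=d2/np.linalg.norm(d2)
    A=np.c_[d1,-d2]; s=np.linalg.lstsq(A,c2-c1,rcond=None)[0]
    p,q=c1+d1*s[0],c2+d2*s[1]; return (p+q)/2,np.linalg.norm(p-q)
w=vision.camera_model("wrist");t=vision.camera_model("top")
st=np.array([542.1,-166.2]);y=0.1349
def tost(p): d=p[:2]-st; c,s=np.cos(y),np.sin(y); return np.array([c*d[0]+s*d[1],-s*d[0]+c*d[1],p[2]]).round(1)
for a,b in [((230+190/6,190+174/6),(310+358/15,200+520/15)),((230+160/6,190+445/6),(310+340/15,200+248/15))]:
    p,e=tri(ray(w,*a),ray(t,*b)); print(p.round(1),e.round(1),tost(p))
# wrist only at z=103
for z in (98,101,105):
  for u,v in [(128,172),(250,176),(397,150),(340,160),(150,440),(375,440),(370,290)]:
    print(z,(u,v),tost(px2w(w,230+u/6-.4,190+v/6-.4,z)))
E
```

```text
[ 398.9 -192.3  151.9] 7.2 [-145.4   -6.6  151.9]
[ 461.4 -195.6  107.1] 4.2 [-83.9 -18.3 107.1]
98 (128, 172) [-126.8  -23.8   98. ]
98 (250, 176) [-125.3   -4.7   98. ]
98 (397, 150) [-128.7   18.6   98. ]
98 (340, 160) [-127.4    9.6   98. ]
98 (150, 440) [-80.2 -23.2  98. ]
98 (375, 440) [-78.7  13.7  98. ]
98 (370, 290) [-105.3   13.6   98. ]
101 (128, 172) [-127.8  -23.5  101. ]
101 (250, 176) [-126.4   -4.6  101. ]
101 (397, 150) [-129.7   18.4  101. ]
101 (340, 160) [-128.5    9.5  101. ]
101 (150, 440) [-81.7 -22.9 101. ]
101 (375, 440) [-80.3  13.6 101. ]
101 (370, 290) [-106.5   13.6  101. ]
105 (128, 172) [-129.2  -23.1  105. ]
105 (250, 176) [-127.8   -4.4  105. ]
105 (397, 150) [-131.1   18.3  105. ]
105 (340, 160) [-129.8    9.5  105. ]
105 (150, 440) [-83.7 -22.5 105. ]
105 (375, 440) [-82.3  13.5 105. ]
105 (370, 290) [-108.2   13.5  105. ]
```

```bash
python3 - <<'E'
from h import *
def tri(a,b):
    (c1,d1),(c2,d2)=a,b
    d1=d1/np.linalg.norm(d1);d2=d2/np.linalg.norm(d2)
    A=np.c_[d1,-d2]; s=np.linalg.lstsq(A,c2-c1,rcond=None)[0]
    p,q=c1+d1*s[0],c2+d2*s[1]; return (p+q)/2,np.linalg.norm(p-q)
w=vision.camera_model("wrist");t=vision.camera_model("top")
st=np.array([542.1,-166.2]);y=0.1349
def tost(p): d=p[:2]-st; c,s=np.cos(y),np.sin(y); return np.array([c*d[0]+s*d[1],-s*d[0]+c*d[1],p[2]]).round(1)
for a,b in [((195,68),(358,520)),((250,68),(312,525)),((372,290),(235,395)),((355,65),(225,550)),((390,430),(205,255))]:
    a=(230+a[0]/6-.4,190+a[1]/6-.4);b=(310+b[0]/15-.5,200+b[1]/15-.5)
    p,e=tri(ray(w,*a),ray(t,*b)); print(p.round(1),e.round(1),tost(p), tost(px2w(w,*a,101)),tost(px2w(t,*b,101)))
for b in [(405,515),(312,525),(190,460),(245,460)]:
    b=(310+b[0]/15-.5,200+b[1]/15-.5); print(tost(px2w(t,*b,101)))
E
```

```text
[ 406.4 -197.8   80.7] 1.0 [-138.7  -13.    80.7] [-144.2  -12.2  101. ] [-140.6   -9.5  101. ]
[ 406.1 -188.4   77.6] 2.0 [-137.7   -3.7   77.6] [-143.9   -3.8  101. ] [-140.2    0.5  101. ]
[ 430.3 -167.6  111.6] 0.1 [-110.9   13.6  111.6] [-106.5   13.9  101. ] [-109.9   12.2  101. ]
[ 402.1 -170.1   79.1] 5.4 [-139.2   14.9   79.1] [-143.7   12.3  101. ] [-142.7   20.   101. ]
[ 461.7 -162.3   97.1] 3.6 [-79.1  14.6  97.1] [-81.9  16.1 101. ] [-78.8  13.5 101. ]
[-141.   -19.7  101. ]
[-140.2    0.5  101. ]
[-122.3   24.2  101. ]
[-124.1   12.5  101. ]
```

```bash
python3 -c "
from h import *
go([416,-188,120],97.7);go([416,-188,76],97.7)"
```

```text
shift cm [-0.78  9.33 -1.6 ] turn -2.2 (cur 95.5) q6 -121.5
shift cm [-0.78 13.73 -1.6 ] turn -2.2 (cur 95.5) q6 -121.5
```

```bash
python3 -m handwheel '[[7,[-0.8,3,-1.6],-2.2],[7,[-0.8,6,-1.6],-2.2],[7,[-0.8,9,-1.6],-2.2],[7,[-0.8,11,-1.6],-2.2],[7,[-0.8,12.5,-1.6],-2.2],[7,[-0.8,13.6,-1.6],-2.2],[7,[-0.8,13.6,-1.6],-2.2],[7,[-0.8,13.6,-1.6],-2.2]]' 25; python3 - <<'E'
from h import *
go([416,-188,76],97.7)
cv2.imwrite("pics/w2.png",vision.grab_frame("wrist")[:,:,::-1])
t=vision.grab_frame("scene"); crop(t,"s2",220,210,380,330,5)
E
```

```text
time_s: 3.0
ee_pos: [416.3, -188.3, 77.6]
ee_rot: [-90.0, -0.1, 97.7]
force: [0.1, 0.8, -0.1]
gripper_width: 69.9
shift cm [0.04 0.16 0.03] turn -0.0 (cur 97.7) q6 -123.5
```

View pics/w2.png

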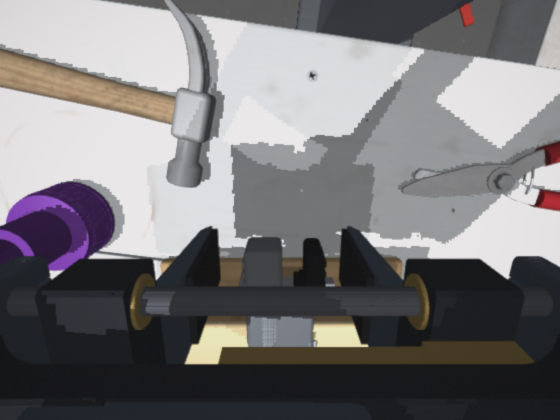

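View pics/s2.png

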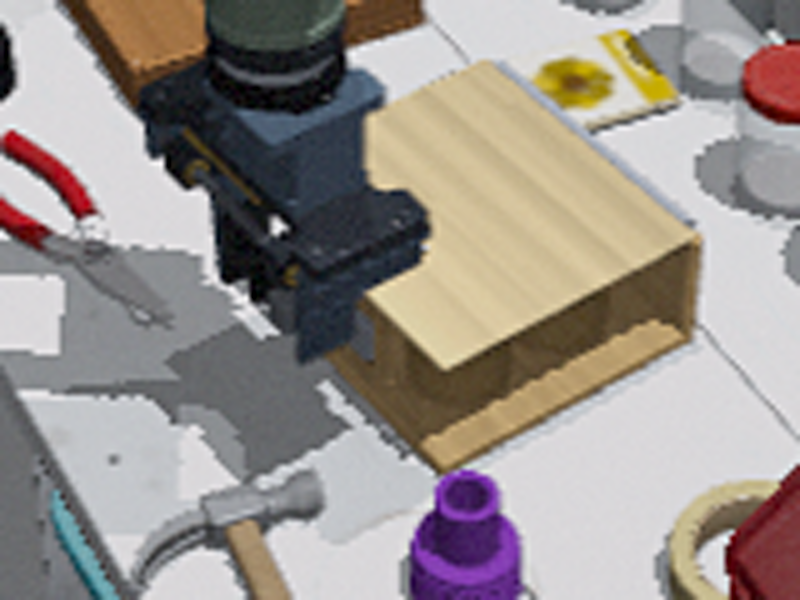

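```bash
python3 -m handwheel '[[4.5,[0,0,0],0],[3.8,[0,0,0],0],[3.5,[0,0,0],0],[3.3,[0,0,0],0],[3.0,[0,0,0],0],[3.0,[0,0,0],0],[2.5,[0,0,0],0],[2.5,[0,0,0],0]]' 25; python3 - <<'E'
from h import *
s=state();print(s["force"],s["gripper_width"])
cv2.imwrite("pics/w3.png",vision.grab_frame("wrist")[200:360,180:400,::-1].repeat(3,0).repeat(3,1))
E
```

```text
time_s: 3.9
ee_pos: [417.0, -190.8, 78.3]
ee_rot: [-90.0, 0.2, 97.8]
force: [-0.2, -7.9, -1.7]
gripper_width: 31.6
[-0.21604929 -7.86945907 -1.65113321] 31.562078176252818
```

View pics/w3.png

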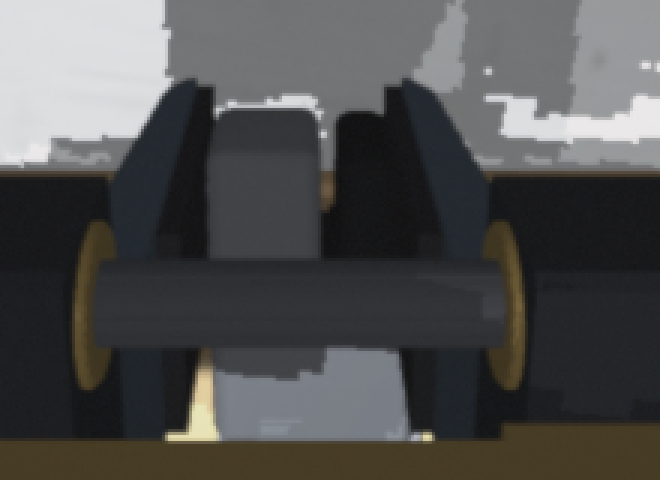

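```bash
python3 -m handwheel '[[2.4,[0,0,0],0],[2.4,[0,-0.5,0],0],[2.4,[0,-1.1,0],0],[2.4,[0,-2.2,-0.1],0],[2.4,[0,-3.3,-0.25],0],[2.4,[0,-4.3,-0.43],0],[2.4,[0,-5.4,-0.7],0],[2.4,[0,-6.4,-0.97],0]]' 25; python3 - <<'E'
from h import *
crop(vision.grab_frame("scene"),"s3",220,190,380,310,5)
E
```

```text
time_s: 4.75
ee_pos: [426.8, -189.5, 143.5]
ee_rot: [-90.1, 0.3, 97.8]
force: [1.7, -3.8, -3.5]
gripper_width: 31.5
```

View pics/s3.png

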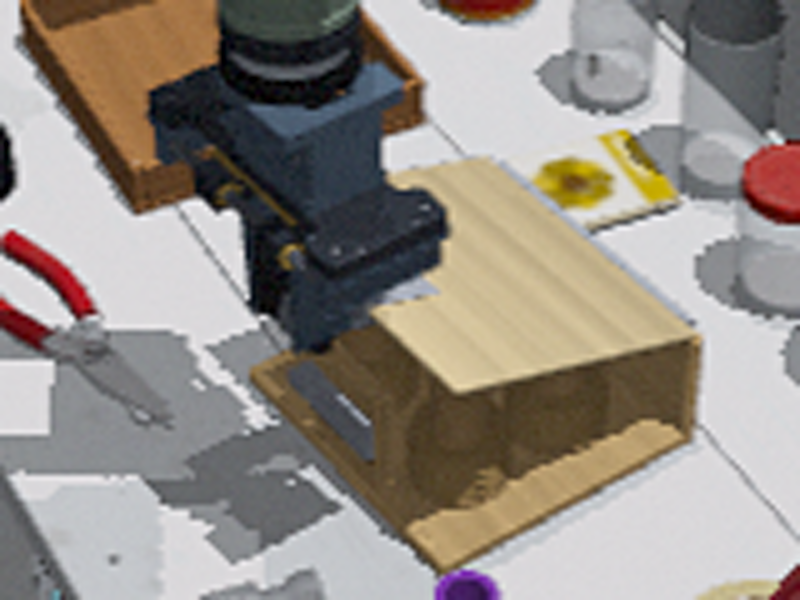

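```bash
python3 -m handwheel '[[2.4,[0,-2.05,-0.75],0],[2.4,[0,-4.0,-1.7],0],[2.4,[0,-5.87,-2.84],0],[2.4,[0,-7.6,-4.16],0],[2.4,[0,-9.2,-5.64],0],[2.4,[0,-10.64,-7.28],0],[2.4,[0,-11.9,-9.05],0]]' 25
```

```text
time_s: 5.5
ee_pos: [515.9, -177.2, 264.4]
ee_rot: [-89.9, 0.4, 97.8]
force: [0.8, -5.5, -4.3]
gripper_width: 31.9
```

```bash
python3 -m handwheel '[[2.4,[0,-1.1,-1.9],0],[2.4,[0,-2,-3.9],0],[2.4,[0,-2.67,-5.95],0],[2.4,[0,-3.14,-8.07],0],[2.4,[0,-3.41,-10.24],0],[2.4,[0,-3.45,-12.4],0],[2.4,[0,-3.28,-14.6],0],[2.4,[0,-3.15,-15.4],0],[2.4,[0,-3.15,-15.4],0]]' 25;python3 - <<'E'
from h import *
crop(vision.grab_frame("scene"),"s4",220,150,380,270,5)
E
```

```text
time_s: 6.4
ee_pos: [670.3, -155.9, 298.3]
ee_rot: [-90.2, 0.4, 97.8]
force: [1.0, -3.1, 7.2]
gripper_width: 32.0
```

View pics/s4.png

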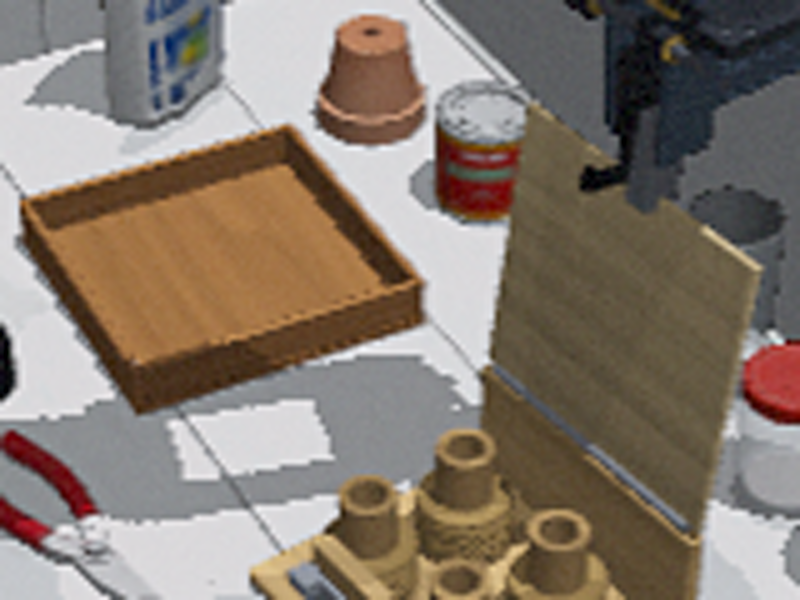

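```bash
python3 -m handwheel '[[5,[0,0,0],0],[7,[0,0,0],0],[7,[0,0,0],0],[7,[0,-1,0],0],[7,[0,-3,0],0],[7,[0,-5,1],0],[7,[0,-6,5],0],[7,[0,-6,10],0],[7,[0,-6,15],0],[7,[0,-6,19],0]]' 25;python3 - <<'E'
from h import *
crop(vision.grab_frame("scene"),"s5",220,150,380,270,5)
s=vision.grab_frame("wrist");cv2.imwrite("pics/w5.png",s[:,:,::-1]);go([541,-170,357],97.7)
E
```

```text
time_s: 7.45
ee_pos: [478.7, -182.0, 358.6]
ee_rot: [-90.2, 0.5, 97.8]
force: [-0.4, -0.9, 0.7]
gripper_width: 70.4
shift cm [ 0.35  0.3  -6.51] turn -0.1 (cur 97.6) q6 -119.6
```

View pics/s5.png

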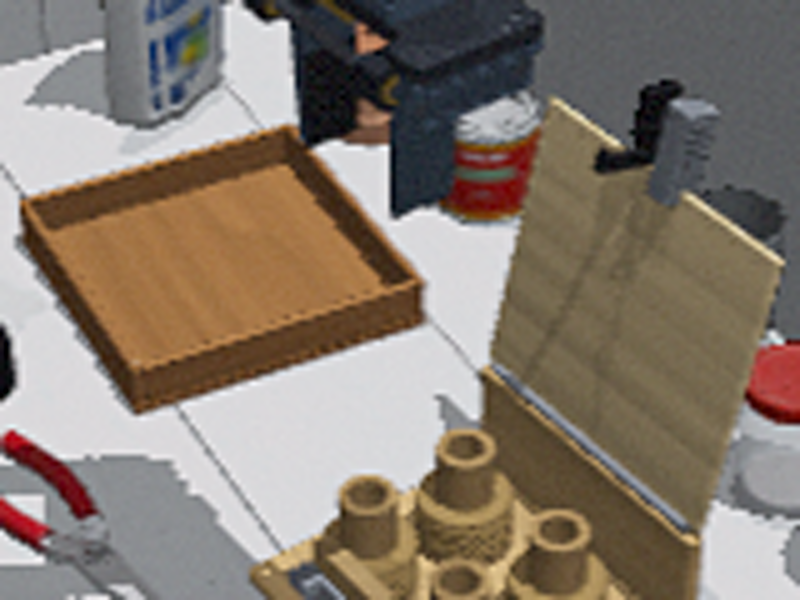

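View pics/w5.png

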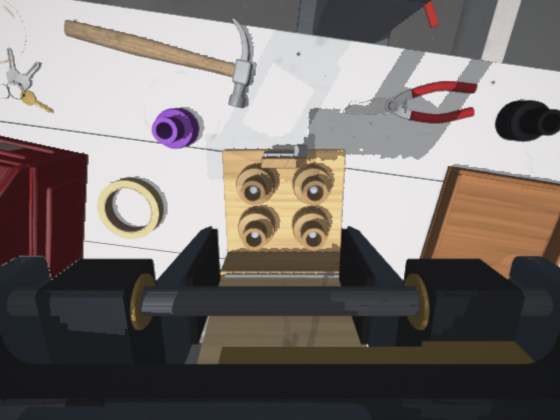

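The lid stays open, leaning back on its stop. All four spools show in the wrist view, with core tops near (256,182), (315,182), (257,229) and (314,229). I'll measure the core tops at z=84.

```bash
python3 - <<'E'
from h import *
s=cv2.imread("pics/w5.png")[:,:,::-1]; crop(s,"w5c",215,145,350,265,6)
crop(vision.grab_frame("top"),"t5",265,150,370,255,6)
E
```

```text
(no output)
```

View pics/w5c.png

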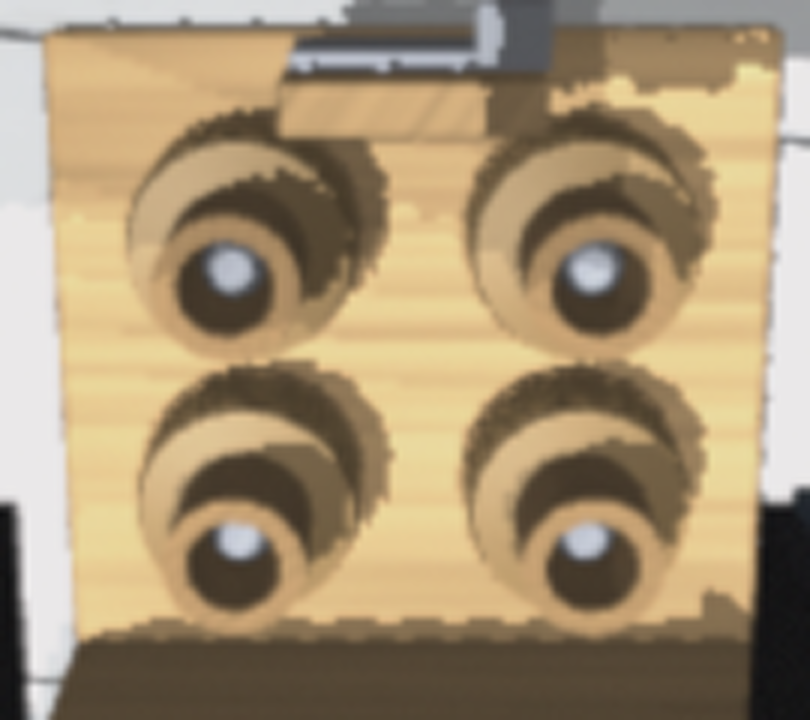

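View pics/t5.png

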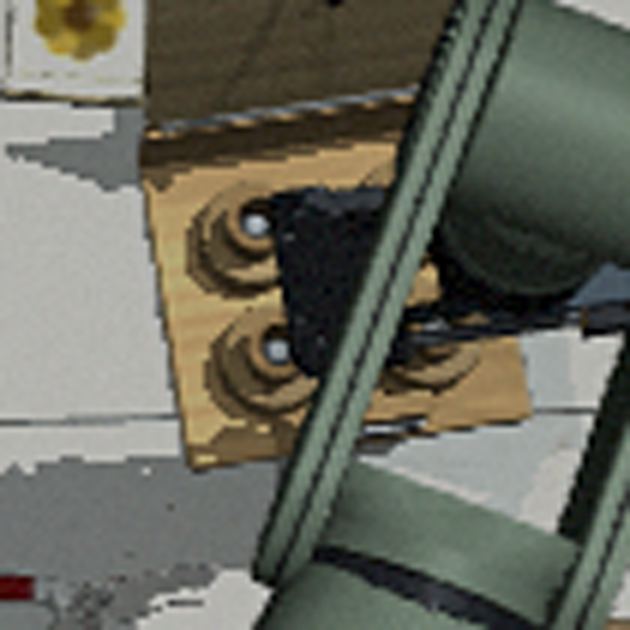

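```bash
python3 - <<'E'
from h import *
from scipy.optimize import least_squares
w=vision.camera_model("wrist");t=vision.camera_model("top")
names=["f-","f+","r-","r+"]
W=[]
for n,(u,v) in zip(names,[(229,280),(591,280),(234,565),(592,568)]):
    p=px2w(w,215+u/6-.4,145+v/6-.4,84);W.append(p[:2]);print(n,p.round(1))
for n,(u,v) in [("r+",(257,224)),("f+",(277,350))]: print("top",n,px2w(t,265+u/6-.4,150+v/6-.4,64 if 1 else 84).round(1))
M=[[-42,-45],[-42,45],[30,-45],[30,45]]
def tr(q,m): c,s=np.cos(q[2]),np.sin(q[2]); return np.array([q[0]+c*m[0]-s*m[1],q[1]+s*m[0]+c*m[1]])
r=least_squares(lambda q:np.ravel([tr(q,m)-x for m,x in zip(M,W)]),[540,-170,.13]);print(r.x,np.degrees(r.x[2]),r.fun.round(1))
for n,m in zip(names,M): print(n,tr(r.x,m).round(1))
print("grip",tr(r.x,[-128,-3.5]))
E
```

```text
f- [ 518.8 -218.1   84. ]
f+ [ 507.1 -132.2   84. ]
r- [ 592.1 -208.8   84. ]
r+ [ 580.5 -119.8   84. ]
top r+ [ 568.3 -118.3   64. ]
top f+ [ 496.7 -127.4   64. ]
[ 5.55572181e+02 -1.68904256e+02  1.38263812e-01] 7.921932876278263 [ 1.3 -1.2  0.7  2.1 -0.6 -0.6 -1.5 -0.4]
f- [ 520.2 -219.3]
f+ [ 507.8 -130.1]
r- [ 591.5 -209.3]
r+ [ 579.1 -120.2]
grip [ 429.27609668 -190.01228895]
```

```bash
python3 - <<'E'
from h import *
w=vision.camera_model("wrist")
s=vision.grab_frame("wrist"); crop(s,"w6c",215,145,350,265,6)
import json; json.dump({k:np.array(v).tolist() for k,v in w.items()},open("w6.json","w"))
print(state()["ee_pos"],state()["qvel"].round(2))
E
```

```text
[ 481.2109707  -181.92082049  358.94563465] [ 1.11  2.49 -1.31  0.2  -0.38 -0.02]
```

View pics/w6c.png

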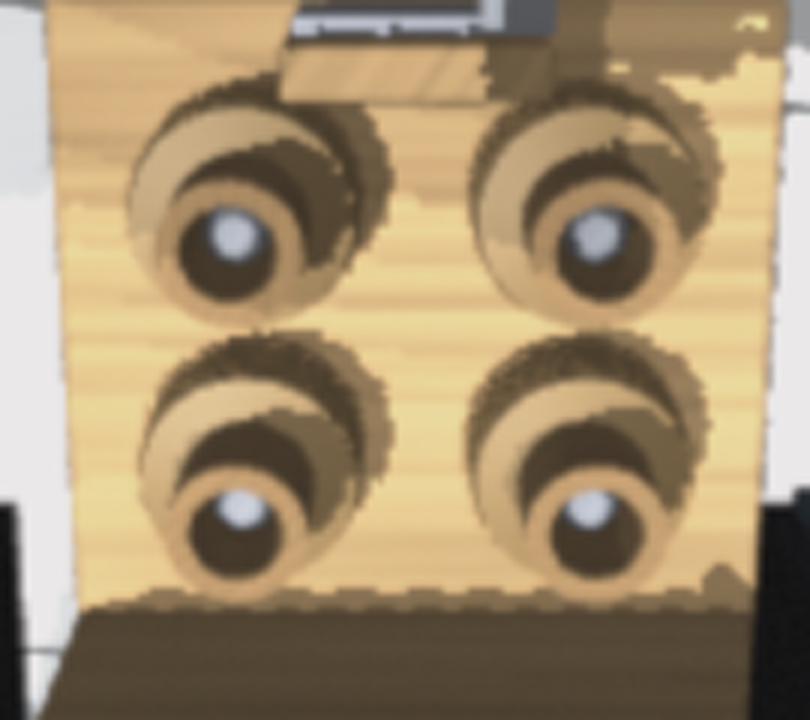

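```bash
cat > fit.py <<'E'
from h import *
from scipy.optimize import least_squares
import json
names=["f-","f+","r-","r+"]; M=[[-42,-45],[-42,45],[30,-45],[30,45]]
def tr(q,m): c,s=np.cos(q[2]),np.sin(q[2]); return np.array([q[0]+c*m[0]-s*m[1],q[1]+s*m[0]+c*m[1]])
def fit(w,pts):
    W=[px2w(w,*p,84)[:2] for p in pts]
    r=least_squares(lambda q:np.ravel([tr(q,m)-x for m,x in zip(M,W)]),[540,-170,.13]);print(r.x,np.degrees(r.x[2]),r.fun.round(1))
    for n,m in zip(names,M): print(n,tr(r.x,m).round(1))
    print("grip",tr(r.x,[-128,-3.5]))
    return r.x
E
python3 - <<'E'
from fit import *
w=json.load(open("w6.json"));w["extrinsics"]=np.array(w["extrinsics"])
fit(w,[(215+u/6-.4,145+v/6-.4) for u,v in [(231,247),(597,247),(237,532),(597,535)]])
E
python3 -m handwheel '[[5.5,[0,0,0],0],[5.5,[0,0,0],0],[5.5,[0,0,0],0]]'
python3 - <<'E'
from h import *
w=vision.camera_model("wrist")
s=vision.grab_frame("wrist"); crop(s,"w7c",215,145,350,265,6)
import json; json.dump({k:np.array(v).tolist() for k,v in w.items()},open("w7.json","w"))
print(state()["ee_pos"],state()["qvel"].round(2))
E
```

```text
[ 5.47016331e+02 -1.69100343e+02  1.38406428e-01] 7.930104198653252 [ 0.9 -0.9  0.3  1.8 -0.2 -0.5 -1.1 -0.4]
f- [ 511.6 -219.5]
f+ [ 499.2 -130.3]
r- [ 582.9 -209.5]
r+ [ 570.5 -120.4]
grip [ 420.72325805 -190.2263871 ]
time_s: 7.95
ee_pos: [482.2, -181.9, 358.5]
ee_rot: [-90.3, 0.5, 97.8]
force: [0.8, 0.8, -0.5]
gripper_width: 55.1
[ 482.01722957 -181.86260837  358.42648476] [-0.2  -0.3   0.4   0.14 -0.12 -0.01]
```

View pics/w7c.png

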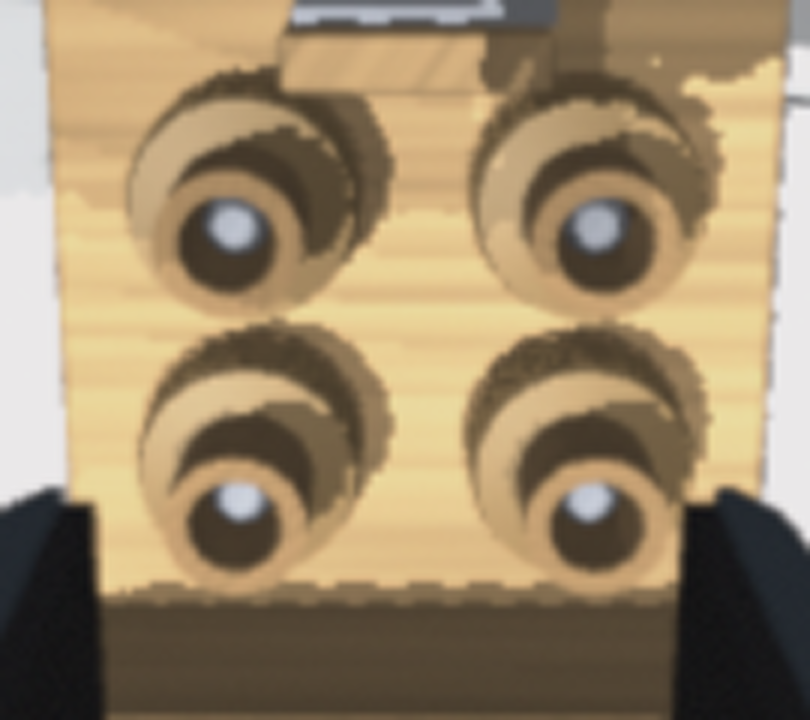

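```bash
python3 - <<'E'
from fit import *
w=json.load(open("w7.json"));w["extrinsics"]=np.array(w["extrinsics"])
q=fit(w,[(215+u/6-.4,145+v/6-.4) for u,v in [(231,240),(597,240),(237,524),(597,526)]])
go([*tr(q,M[1]),200],97.7+.2)
E
```

```text
[ 5.47109400e+02 -1.68998515e+02  1.40799018e-01] 8.067189489663583 [ 0.6 -1.2 -0.1  1.9  0.1 -0.6 -0.7 -0.1]
f- [ 511.8 -219.4]
f+ [ 499.2 -130.3]
r- [ 583.1 -209.3]
r+ [ 570.5 -120.2]
grip [ 420.86723438 -190.42666654]
shift cm [ 5.02 15.81 -2.31] turn -0.1 (cur 97.8) q6 -119.5
```

```bash
python3 -m handwheel '[[5.5,[2.5,5,-1.1],0],[5.5,[4.9,10,-2.1],0],[5.5,[4.9,15,-2.1],0],[5.5,[4.9,20,-2.1],0],[5.5,[4.9,24,-2.1],0],[5.5,[4.9,24.5,-2.1],0],[5.5,[4.9,24.5,-2.1],0]]';python3 - <<'E'
from h import *
go([497,-130.3,53],97.9)
s=vision.grab_frame("wrist");cv2.imwrite("pics/w8.png",s[:,:,::-1])
E
```

```text
time_s: 8.7
ee_pos: [497.8, -132.3, 112.4]
ee_rot: [-90.2, 0.5, 97.8]
force: [1.5, -0.8, 0.4]
gripper_width: 54.7
shift cm [0.26 5.94 0.07] turn -0.1 (cur 97.8) q6 -113.5
```

View pics/w8.png

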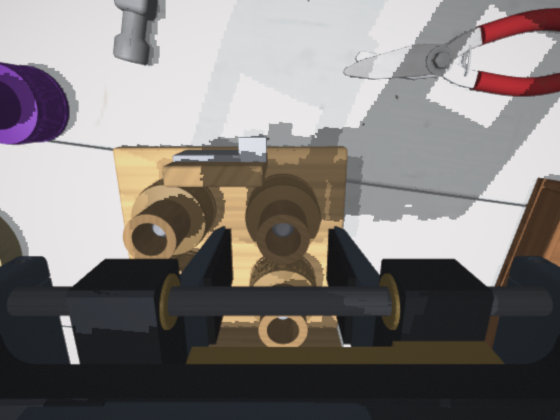

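```bash
python3 -m handwheel '[[5.5,[0.25,2,0.1],0],[5.5,[0.25,4,0.1],0],[5.5,[0.25,5.5,0.1],0],[5.5,[0.25,5.9,0.1],0],[5.5,[0.25,5.9,0.1],0],[3,[0.25,5.9,0.1],0],[3,[0.25,5.9,0.1],0],[3,[0.25,5.9,0.1],0],[3,[0.25,5.9,0.1],0]]' 25;python3 - <<'E'
from h import *
go([497,-130.3,53],97.9)
s=vision.grab_frame("wrist");cv2.imwrite("pics/w9.png",s[:,:,::-1])
E
```

```text
time_s: 9.65
ee_pos: [499.4, -131.4, 56.3]
ee_rot: [-90.5, 0.6, 97.8]
force: [0.3, -0.2, 4.5]
gripper_width: 38.3
shift cm [0.14 0.33 0.22] turn -0.1 (cur 97.8) q6 -113.2
```

View pics/w9.png

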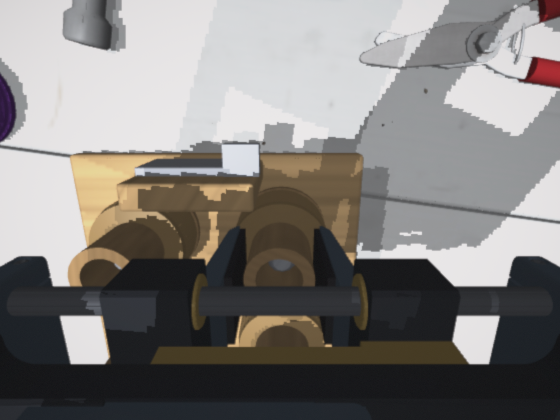

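```bash
python3 -m handwheel '[[3,[0,0,0],0],[3,[0,0,0],0],[3,[0,-1,0],0],[3,[0,-2.5,0],0],[3,[0,-5,0],0],[3,[0,-8,0],0],[3,[0,-11,0],0],[3,[0,-13,0],0],[3,[0,-13,0],0]]' 25;python3 - <<'E'
from h import *
go([497,-130.3,53],97.9)
s=vision.grab_frame("wrist");cv2.imwrite("pics/w10.png",s[:,:,::-1])
crop(vision.grab_frame("scene"),"s10",220,150,380,270,5)
E
```

```text
time_s: 10.6
ee_pos: [499.4, -130.4, 189.2]
ee_rot: [-90.9, 0.8, 97.8]
force: [-0.2, -0.1, -1.5]
gripper_width: 38.5
shift cm [ 0.23 13.61  0.44] turn -0.1 (cur 97.8) q6 -113.3
```

View pics/w10.png

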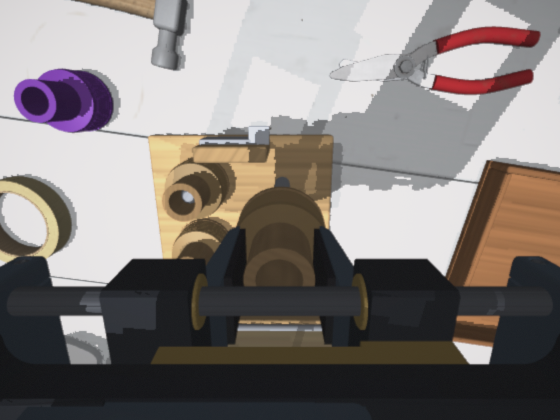

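View pics/s10.png

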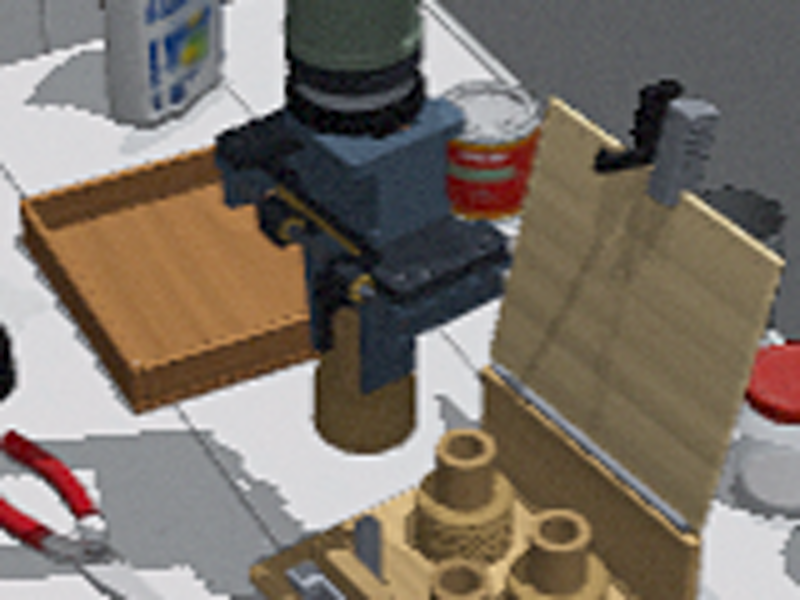

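```bash
python3 -c "
from h import *
go([502,150,185])"; python3 -m handwheel '[[3,[4,0,0],0],[3,[9,0,0],0],[3,[14,0,0],0],[3,[19,0.2,1],0],[3,[23.5,0.4,2],0],[3,[26.5,0.4,3],0],[3,[27.7,0.4,3.5],0],[3,[27.7,0.4,3.5],0],[3,[27.7,0.4,3.5],0]]' 25;python3 - <<'E'
from h import *
print(state()["gripper_width"]);go([502,150,52],90)
w=vision.camera_model("wrist")
s=vision.grab_frame("wrist");cv2.imwrite("pics/w11.png",s[:,:,::-1])
E
```

```text
shift cm [27.67 -0.18 -4.25]
time_s: 11.6
ee_pos: [425.3, 139.0, 177.9]
ee_rot: [-90.4, 0.7, 97.8]
force: [0.9, -0.6, -1.1]
gripper_width: 38.7
38.729004314908565
shift cm [ 0.2  12.65 -7.65] turn 7.8 (cur 97.8) q6 -80.3
```

View pics/w11.png

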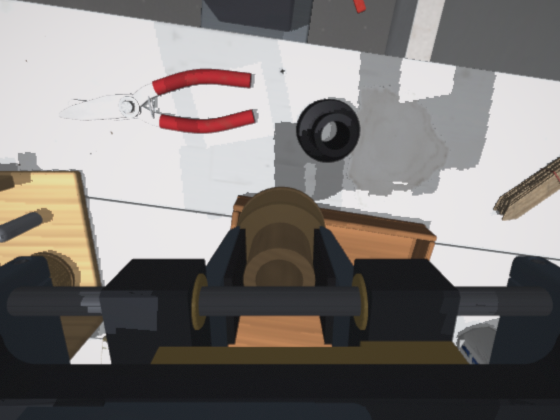

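```bash
python3 - <<'E'
from h import *
w=vision.camera_model("wrist")
for p in [(237,196),(434,237)]: print(px2w(w,*p,38).round(1))
E
```

```text
[435.6  95.3  38. ]
[451.5 302.8  38. ]
```

```bash
python3 -m handwheel '[[3,[0.2,0,-4],0],[3,[0.2,1,-7],0],[3,[0.2,4,-7.6],0],[3,[0.2,7,-7.6],0],[3,[0.2,10,-7.6],0],[3,[0.2,11.7,-7.6],0],[3,[0.2,12.3,-7.6],0],[3,[0.2,12.5,-7.6],0],[3,[0.2,12.5,-7.6],0]]' 25;python3 - <<'E'
from h import *
print(state()["gripper_width"]);go([502,150,52],90)
E
```

```text
time_s: 12.55
ee_pos: [502.7, 149.2, 54.3]
ee_rot: [-90.5, 0.6, 97.7]
force: [-0.3, -0.1, -1.7]
gripper_width: 38.7
38.67442004640955
shift cm [0.09 0.23 0.07] turn 7.7 (cur 97.7) q6 -81.3
```

```bash
python3 -m handwheel '[[3,[0,0.2,0],0],[3,[0,0.35,0],0],[3,[0,0.35,0],0],[3,[0,0.35,0],0]]' 25;python3 - <<'E'
from h import *
s=vision.grab_frame("wrist");cv2.imwrite("pics/w12.png",s[:,:,::-1])
E
```

```text
time_s: 12.95
ee_pos: [503.5, 149.3, 51.4]
ee_rot: [-90.6, 0.6, 97.7]
force: [0.6, -0.3, 0.5]
gripper_width: 38.8
```

View pics/w12.png

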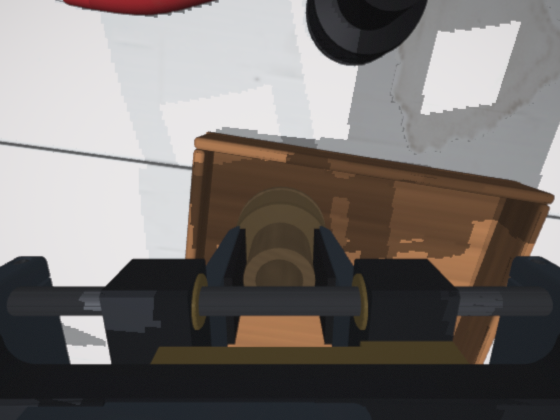

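The spool is on the tray floor near its front-right corner, clear of the walls. I'll release it and rise.

```bash
python3 -m handwheel '[[4.5,[0,0,0],0],[5.5,[0,0,0],0],[5.5,[0,-1,0],0],[5.5,[0,-4,0],0],[5.5,[0,-8,0],0],[5.5,[-3,-11,0],0],[5.5,[-8,-12,0],0],[5.5,[-13,-12,0],0],[5.5,[-18,-12,0],0],[5.5,[-22,-12,0],0]]' 25;python3 - <<'E'
from h import *
cv2.imwrite("pics/s13.png",vision.grab_frame("scene")[150:290,220:400,::-1].repeat(4,0).repeat(4,1))
go([571,-120.2,175],97.9)
go([571,-120.2,56],97.9)
E
```

```text
time_s: 14.0
ee_pos: [531.4, -69.9, 174.9]
ee_rot: [-90.7, 0.7, 97.6]
force: [0.9, 0.3, -0.2]
gripper_width: 54.7
shift cm [-4.96  0.12 -3.23] turn -0.4 (cur 97.5) q6 -106.0
shift cm [-4.76 12.01 -3.08] turn -0.4 (cur 97.5) q6 -106.0
```

View pics/s13.png

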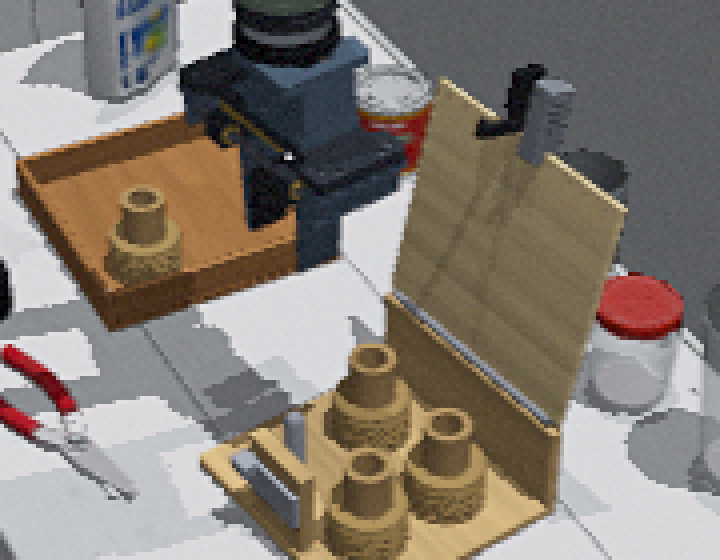

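```bash
python3 -m handwheel '[[5.5,[-4,0,-1.5],0],[5.5,[-4.8,1,-2.9],0],[5.5,[-4.8,4,-2.9],0],[5.5,[-4.8,6,-2.9],0],[5.5,[-4.8,6.2,-2.9],0],[5.5,[-4.8,6.2,-2.9],0]]' 25;python3 - <<'E'
from h import *
go([569,-120.2,55],97.9)
s=vision.grab_frame("wrist");cv2.imwrite("pics/w14.png",s[:,:,::-1])
E
```

```text
time_s: 14.65
ee_pos: [568.4, -119.7, 114.4]
ee_rot: [-90.7, 0.9, 97.5]
force: [0.9, 0.0, 0.7]
gripper_width: 54.9
shift cm [0.04 5.94 0.02] turn -0.4 (cur 97.5) q6 -109.8
```

View pics/w14.png

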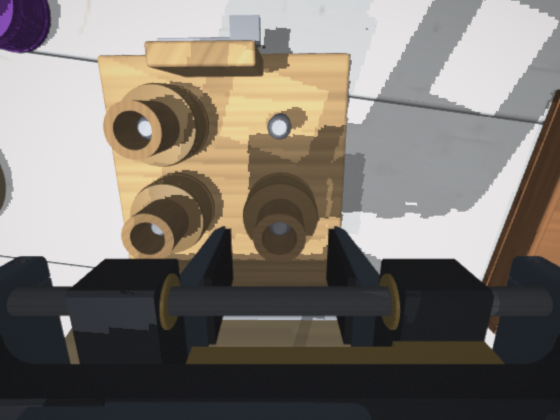

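```bash
python3 -m handwheel '[[5.5,[0,2.5,0],0],[5.5,[0,4.5,0],0],[5.5,[0,5.7,0],0],[5.5,[0,5.9,0],0],[3,[0,5.9,0],0],[3,[0,5.9,0],0],[3,[0,5.9,0],0],[3,[0,5.9,0],0],[3,[0,5.9,0],0]]' 25; python3 -m handwheel '[[3,[0,-1,0],0],[3,[0,-3,0],0],[3,[0,-6,0],0],[3,[0,-10,0],0],[3,[0,-13,0],0],[3,[0,-13,0],0]]';python3 - <<'E'
from h import *
s=vision.grab_frame("wrist");cv2.imwrite("pics/w15.png",s[:,:,::-1])
go([598,150,185]);go([598,150,52])
E
```

```text
time_s: 15.6
ee_pos: [570.7, -120.9, 57.2]
ee_rot: [-90.9, 1.0, 97.5]
force: [0.2, 0.6, 4.6]
gripper_width: 35.5
time_s: 16.2
ee_pos: [570.8, -119.4, 192.5]
ee_rot: [-91.5, 1.2, 97.5]
force: [0.0, -0.5, -0.6]
gripper_width: 35.7
shift cm [26.3   0.09 -6.36]
shift cm [26.57 13.38 -6.09]
```

View pics/w15.png

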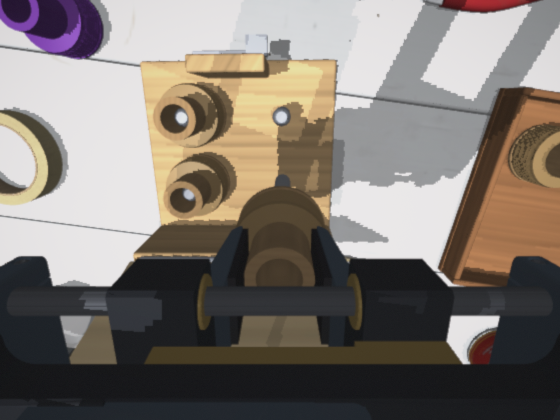

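```bash
python3 -m handwheel '[[3,[4,0,0],0],[3,[9,0,0],0],[3,[14,0,0],0],[3,[19,0.2,-1],0],[3,[23,0.4,-3],0],[3,[26,0.4,-5],0],[3,[26.5,1,-6.2],0],[3,[26.5,3,-6.2],0],[3,[26.5,5,-6.2],0],[3,[26.5,5,-6.2],0]]' 25;python3 - <<'E'
from h import *
print(state()["gripper_width"]);go([598,150,52],90)
s=vision.grab_frame("wrist");cv2.imwrite("pics/w16.png",s[:,:,::-1])
E
```

```text
time_s: 17.25
ee_pos: [594.3, 149.5, 131.3]
ee_rot: [-90.6, 1.2, 97.5]
force: [-0.4, -0.3, -1.4]
gripper_width: 35.6
35.6448814072657
shift cm [ 0.17  7.93 -0.29] turn 7.5 (cur 97.5) q6 -83.1
```

View pics/w16.png

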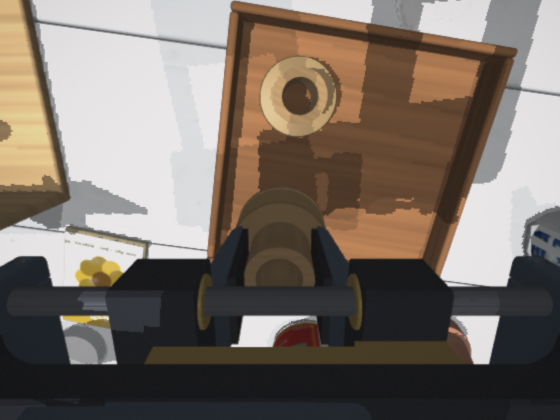

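```bash
python3 -m handwheel '[[3,[0.1,2.5,-0.2],0],[3,[0.1,5,-0.2],0],[3,[0.1,6.8,-0.2],0],[3,[0.1,7.5,-0.2],0],[3,[0.1,7.8,-0.2],0],[3,[0.1,7.9,-0.2],0],[3,[0.1,7.9,-0.2],0]]' 25
```

```text
time_s: 18.0
ee_pos: [599.5, 149.7, 55.4]
ee_rot: [-91.0, 1.2, 97.5]
force: [-0.3, -0.8, -1.4]
gripper_width: 35.7
```

```bash
python3 -m handwheel '[[3,[0,0.25,0],0],[3,[0,0.4,0],0],[3,[0,0.4,0],0],[3,[0,0.4,0],0]]' 25; python3 -m handwheel '[[4.5,[0,0,0],0],[5.5,[0,0,0],0],[5.5,[0,-1,0],0],[5.5,[0,-4,0],0],[5.5,[0,-8,0],0],[5.5,[-3,-12,1],0],[5.5,[-7,-12,3],0],[5.5,[-12,-12,5],0],[5.5,[-17,-12,7],0],[5.5,[-22,-12,9],0]]' 25;python3 - <<'E'
from h import *
cv2.imwrite("pics/s17.png",vision.grab_frame("scene")[150:290,220:400,::-1].repeat(4,0).repeat(4,1))
go([510,-219.4,115],97.9)
E
```

```text
time_s: 18.4
ee_pos: [600.3, 149.7, 52.2]
ee_rot: [-91.1, 1.2, 97.5]
force: [0.8, 0.4, 4.0]
gripper_width: 35.2
time_s: 19.4
ee_pos: [539.2, -68.3, 175.7]
ee_rot: [-91.1, 1.2, 97.5]
force: [0.5, 0.4, 0.3]
gripper_width: 54.8
shift cm [-13.79   6.37   4.61] turn -0.6 (cur 97.3) q6 -105.2
```

View pics/s17.png

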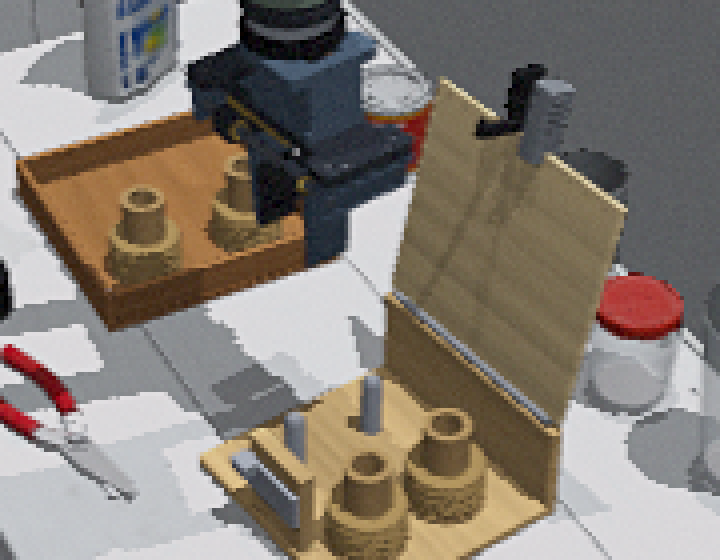

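```bash
python3 -m handwheel '[[5.5,[-4,0,1.5],0.6],[5.5,[-9,0,3],0.6],[5.5,[-12,0,4.3],0.6],[5.5,[-13.8,2,4.5],0.6],[5.5,[-13.8,5,4.5],0.6],[5.5,[-13.8,6.3,4.5],0.6],[5.5,[-13.8,6.3,4.5],0.6],[5.5,[-13.8,6.3,4.5],0.6]]' 25;python3 - <<'E'
from h import *
go([510,-219.4,55],97.9)
s=vision.grab_frame("wrist");cv2.imwrite("pics/w18.png",s[:,:,::-1])
E
```

```text
time_s: 20.25
ee_pos: [511.7, -219.0, 116.4]
ee_rot: [-91.0, 1.5, 96.7]
force: [-0.3, -0.5, -0.6]
gripper_width: 54.8
shift cm [0.14 6.14 0.28] turn -1.2 (cur 96.7) q6 -120.1
```

View pics/w18.png

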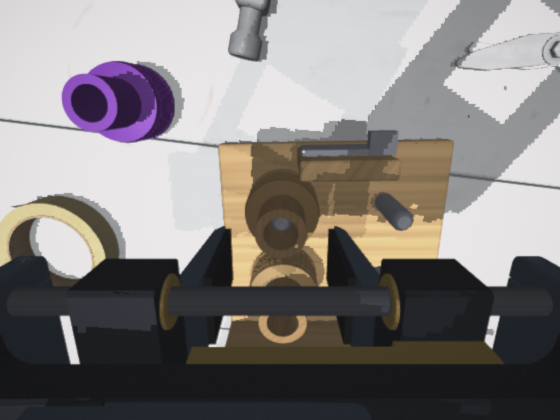

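```bash
python3 -m handwheel '[[5.5,[0.1,2.5,0.2],-1.2],[5.5,[0.1,4.5,0.2],-1.2],[5.5,[0.1,5.8,0.2],-1.2],[5.5,[0.1,6.1,0.2],-1.2],[3,[0.1,6.1,0.2],-1.2],[3,[0.1,6.1,0.2],-1.2],[3,[0.1,6.1,0.2],-1.2],[3,[0.1,6.1,0.2],-1.2],[3,[0.1,6.1,0.2],-1.2]]' 25; python3 -m handwheel '[[3,[0,-1,0],0],[3,[0,-3,0],0],[3,[0,-6,0],0],[3,[0,-10,0],0],[3,[0,-13,0],0],[3,[0,-13,0],0],[3,[0,-13,0],0]]';python3 - <<'E'
from h import *
s=vision.grab_frame("wrist");cv2.imwrite("pics/w19.png",s[:,:,::-1])
go([502,246,185]);go([502,246,52])
E
```

```text
time_s: 21.2
ee_pos: [512.1, -220.3, 56.8]
ee_rot: [-91.1, 1.6, 97.9]
force: [0.2, -0.6, 3.8]
gripper_width: 39.2
time_s: 21.9
ee_pos: [508.6, -216.8, 187.0]
ee_rot: [-91.1, 1.6, 97.9]
force: [-0.7, 0.8, -2.4]
gripper_width: 38.8
shift cm [45.87 -1.07 -5.81]
shift cm [46.24 12.22 -5.58]
```

View pics/w19.png

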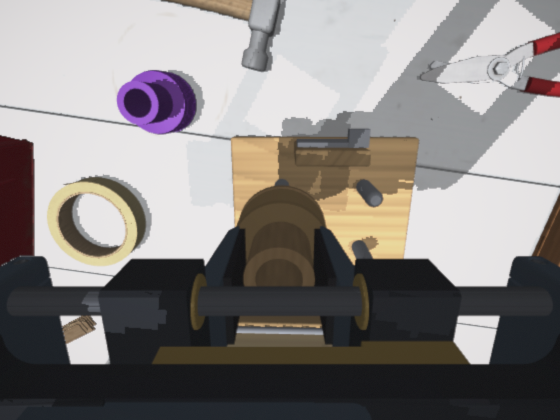

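```bash
python3 -m handwheel '[[3,[4,0,0],0],[3,[9,-0.3,-1],0],[3,[14,-0.6,-2],0],[3,[19,-0.8,-2.5],0],[3,[24,-1,-3],0],[3,[29,-1,-3.7],0],[3,[34,-1,-4.4],0],[3,[39,-1,-5],0],[3,[43,-1,-5.5],0],[3,[45.8,-1,-5.8],0]]' 25;python3 - <<'E'
from h import *
s=vision.grab_frame("wrist");cv2.imwrite("pics/w20.png",s[:,:,::-1])
go([502,246,52]); print(state()["gripper_width"])
E
```

```text
time_s: 22.95
ee_pos: [500.4, 247.9, 181.9]
ee_rot: [-90.8, 1.6, 98.1]
force: [0.5, -1.2, -1.2]
gripper_width: 39.3
shift cm [-0.22 12.98  0.12]
39.114386499951976
```

View pics/w20.png

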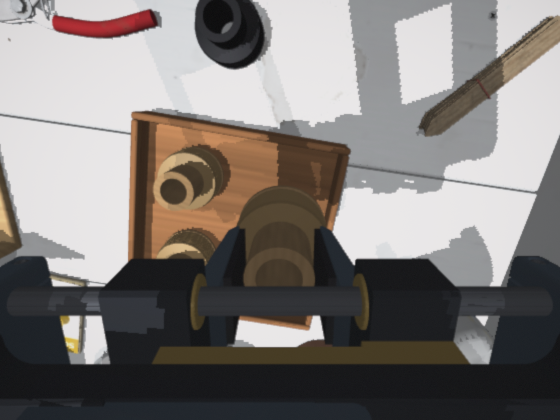

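```bash
python3 - <<'E'
from h import *
w=vision.camera_model("wrist"); print(state()["ee_pos"])
for p in [(133,113),(348,147),(307,327)]: print(px2w(w,*p,38).round(1))
E
```

```text
[500.58801607 251.22524887 181.67185311]
[446.2  99.1  38. ]
[448.3 307.2  38. ]
[658.6 302.6  38. ]
```

```bash
python3 -c "
from h import *
go([502,246,52])"; python3 -m handwheel '[[3,[-0.5,3,0],0],[3,[-0.5,6,0],0],[3,[-0.5,9,0],0],[3,[-0.5,11,0],0],[3,[-0.5,12.2,0],0],[3,[-0.5,12.8,0],0],[3,[-0.5,13,0],0],[3,[-0.5,13,0],0],[3,[-0.5,13,0],0]]' 25; 
```

```text
shift cm [-0.22 12.98  0.12]
time_s: 23.9
ee_pos: [504.1, 243.6, 52.3]
ee_rot: [-90.9, 1.4, 98.1]
force: [0.3, 0.2, -1.1]
gripper_width: 39.0
```

```bash
python3 -m handwheel '[[3,[0,0.15,0],0],[4.5,[0,0.1,0],0],[5.5,[0,0,0],0],[5.5,[0,-2,0],0],[5.5,[0,-6,0],0],[5.5,[0,-10,0],0],[5.5,[-3,-12.5,0],0],[5.5,[-8,-12.5,0],0],[5.5,[-13,-12.5,0],0],[5.5,[-18,-12.5,0],0]]' 25; python3 - <<'E'
from h import *
s=vision.grab_frame("scene");cv2.imwrite("pics/s21.png",s[150:290,220:400,::-1].repeat(4,0).repeat(4,1))
go([582,-209.3,175],97.9)
E
```

```text
time_s: 24.9
ee_pos: [527.5, 66.6, 182.2]
ee_rot: [-91.0, 1.4, 98.2]
force: [0.7, -0.9, -0.2]
gripper_width: 54.7
shift cm [-27.3    1.58  -1.58] turn 0.0 (cur 97.9) q6 -90.9
```

View pics/s21.png

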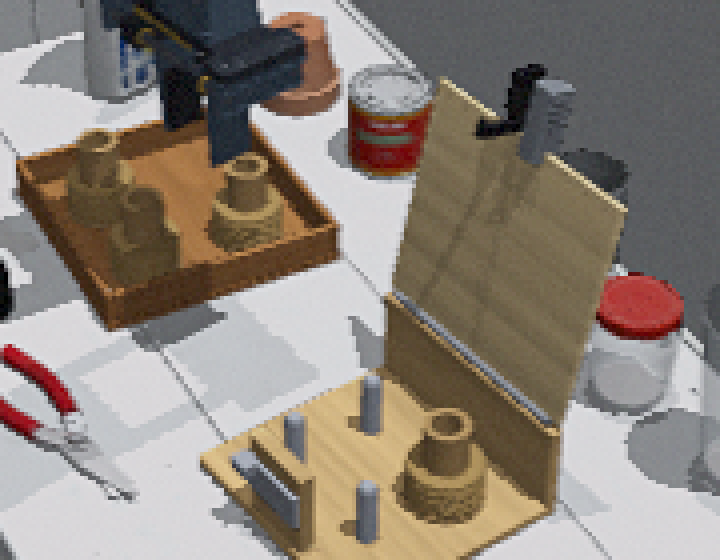

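```bash
python3 -m handwheel '[[5.5,[-5,0,1],0],[5.5,[-10,0,1],0],[5.5,[-15,0,1],0],[5.5,[-20,0,0],0],[5.5,[-25,0,-1],0],[5.5,[-27.2,2,-1.6],0],[5.5,[-27.2,5,-1.6],0],[5.5,[-27.2,7,-1.6],0],[5.5,[-27.2,7.2,-1.6],0],[5.5,[-27.2,7.2,-1.6],0]]' 25; python3 - <<'E'
from h import *
go([582,-209.3,55],97.9)
s=vision.grab_frame("wrist");cv2.imwrite("pics/w22.png",s[:,:,::-1])
E
```

```text
time_s: 25.95
ee_pos: [583.4, -209.6, 118.8]
ee_rot: [-90.9, 1.7, 97.9]
force: [0.3, -0.6, 0.4]
gripper_width: 55.1
shift cm [0.25 6.37 0.24] turn 0.0 (cur 97.9) q6 -117.6
```

View pics/w22.png

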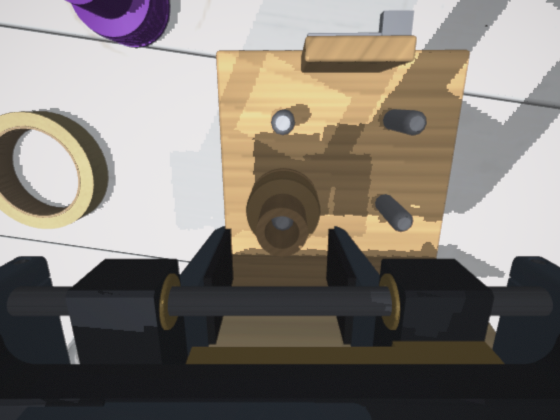

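```bash
python3 -m handwheel '[[5.5,[0.2,2.5,0.2],0],[5.5,[0.2,4.5,0.2],0],[5.5,[0.2,5.9,0.2],0],[5.5,[0.2,6.3,0.2],0],[3,[0.2,6.3,0.2],0],[3,[0.2,6.3,0.2],0],[3,[0.2,6.3,0.2],0],[3,[0.2,6.3,0.2],0],[3,[0.2,6.3,0.2],0]]' 25; python3 -m handwheel '[[3,[0,-1,0],0],[3,[0,-3,0],0],[3,[0,-6,0],0],[3,[0,-10,0],0],[3,[0,-13,0],0],[3,[0,-13,0],0],[3,[0,-13,0],0]]';python3 - <<'E'
from h import *
s=vision.grab_frame("wrist");cv2.imwrite("pics/w23.png",s[:,:,::-1])
go([598,246,185]);go([598,246,52])
E
```

```text
time_s: 26.9
ee_pos: [584.0, -210.1, 57.8]
ee_rot: [-91.2, 1.8, 98.0]
force: [0.0, -0.4, 3.5]
gripper_width: 37.9
time_s: 27.6
ee_pos: [580.4, -206.2, 187.9]
ee_rot: [-91.2, 1.8, 98.0]
force: [-0.9, -0.6, -1.6]
gripper_width: 38.1
shift cm [44.49 -1.08 -8.09]
shift cm [44.9  12.21 -7.85]
```

View pics/w23.png

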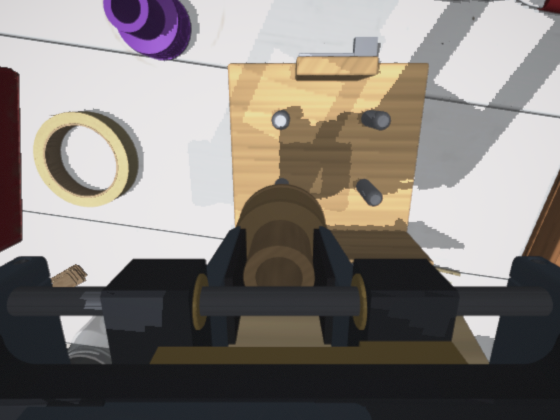

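```bash
python3 -m handwheel '[[3,[4,0,0],0],[3,[9,-0.3,0.5],0],[3,[14,-0.6,0.5],0],[3,[19,-0.8,0.5],0],[3,[24,-1,0.5],0],[3,[29,-1,-1.5],0],[3,[34,-1,-4],0],[3,[39,-1,-6],0],[3,[43,-1,-7.5],0],[3,[44.6,-1,-8],0]]' 25;python3 - <<'E'
from h import *
s=vision.grab_frame("wrist");cv2.imwrite("pics/w24.png",s[:,:,::-1])
go([598,246,52.8]); print(state()["gripper_width"])
E
```

```text
time_s: 28.65
ee_pos: [596.3, 250.7, 181.0]
ee_rot: [-90.8, 1.8, 98.1]
force: [-0.6, 0.2, -1.9]
gripper_width: 37.9
shift cm [-0.36 12.8   0.15]
38.10956729525045
```

View pics/w24.png

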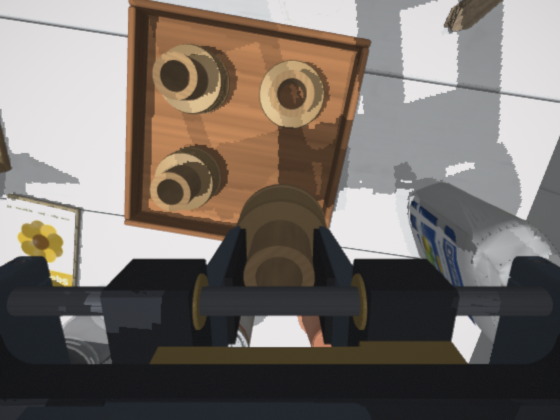

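```bash
python3 - <<'E'
from h import *
w=vision.camera_model("wrist"); s=state();print(s["ee_pos"],s["qvel"].round(1))
for p in [(133,5),(367,42),(127,222)]: print(px2w(w,*p,38).round(1))
for p in [(175,75),(292,93),(170,188)]: print("sp",px2w(w,*p,79).round(1))
E
```

```text
[596.63161515 253.06724008 180.69130595] [-2.9 -1.9  3.5 -1.8  0.5 -3.5]
[451.8 100.1  38. ]
[452.4 305.7  38. ]
[655.2  94.8  38. ]
sp [504.5 152.9  79. ]
sp [504.8 247.   79. ]
sp [598.3 152.7  79. ]
```

```bash
python3 -c "
from h import *
go([598,246,52.8])"; python3 -m handwheel '[[3,[-0.6,3,0],0],[3,[-0.6,6,0],0],[3,[-0.6,9,0],0],[3,[-0.6,11,0],0],[3,[-0.6,12.2,0],0],[3,[-0.6,12.6,0],0],[3,[-0.6,12.8,0],0],[3,[-0.6,12.8,0],0],[3,[-0.6,12.8,0],0]]' 25; 
```

```text
shift cm [-0.36 12.8   0.15]
time_s: 29.6
ee_pos: [600.5, 243.9, 53.5]
ee_rot: [-90.9, 1.6, 98.2]
force: [0.3, 0.8, -1.9]
gripper_width: 38.2
```

```bash
python3 -m handwheel '[[3,[0,0.15,0],0],[3,[0,0.2,0],0],[4.5,[0,0.1,0],0],[5.5,[0,0,0],0],[5.5,[0,-2,0],0],[5.5,[0,-6,0],0],[5.5,[0,-10,1],0],[5.5,[-3,-14,5],0],[5.5,[-7,-19,9],0],[5.5,[-11,-24,13],0]]' 25; python3 -m handwheel '[[7,[-4,-1,2],0],[7,[-8,-2,4],0],[7,[-12,-2,4],0],[7,[-16,-2,4],0],[7,[-16,-2,4],0],[7,[-16,-2,4],0]]'; python3 - <<'E'
from h import *
cv2.imwrite("pics/s25.png",vision.grab_frame("scene")[130:290,200:400,::-1].repeat(4,0).repeat(4,1))
s=vision.grab_frame("top");cv2.imwrite("pics/t25.png",s[:,:,::-1])
print(state()["ee_pos"])
E
```

```text
time_s: 30.6
ee_pos: [511.9, 159.6, 252.1]
ee_rot: [-91.0, 1.6, 98.2]
force: [-0.6, -0.4, 1.1]
gripper_width: 54.9
time_s: 31.2
ee_pos: [494.9, -4.4, 276.0]
ee_rot: [-91.0, 1.6, 98.1]
force: [0.4, 0.2, -0.0]
gripper_width: 70.1
[494.76366252  -3.15991659 275.80240756]
```

View pics/s25.png

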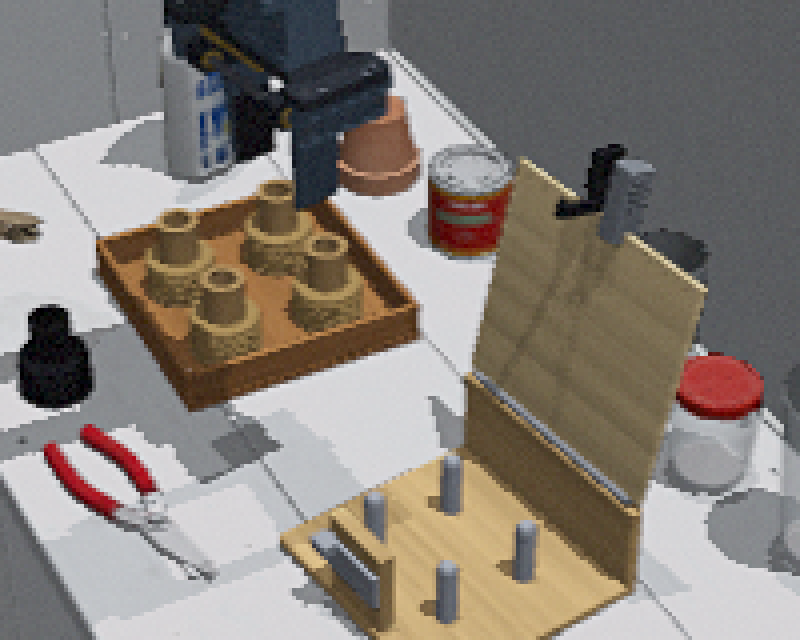

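View pics/t25.png

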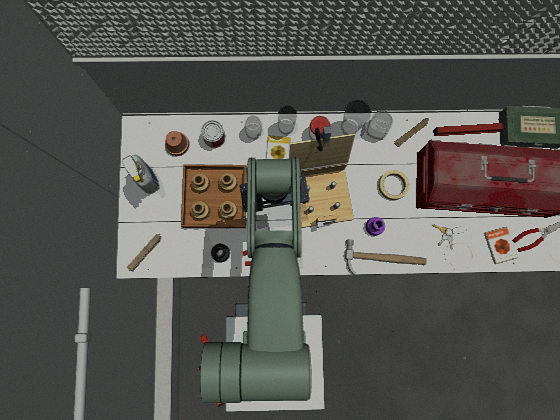

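```bash
python3 - <<'E'
from h import *
go([682,-154.4,365],97.8)
go([682,-154.4,292],97.8)
E
```

```text
shift cm [-17.9   -8.16 -16.49] turn 0.5 (cur 98.3) q6 -98.7
shift cm [-17.7   -0.86 -16.37] turn 0.5 (cur 98.3) q6 -98.7
```

```bash
python3 -m handwheel '[[7,[-1,-4,0],0],[7,[-4,-8,-1],0],[7,[-8,-8.5,-4],0],[7,[-12,-8.5,-8],0],[7,[-15,-8.3,-12],0],[7,[-17,-8.3,-15],0],[7,[-17.9,-8.2,-16.4],0.5],[7,[-17.9,-8.2,-16.4],0.5],[7,[-17.9,-8.2,-16.4],0.5]]'; python3 - <<'E'
from h import *
s=vision.grab_frame("wrist");cv2.imwrite("pics/w26.png",s[:,:,::-1])
cv2.imwrite("pics/s26.png",vision.grab_frame("scene")[100:250,260:440,::-1].repeat(4,0).repeat(4,1))
go([682,-154.4,292],97.8)
E
```

```text
time_s: 32.2
ee_pos: [681.1, -153.0, 364.7]
ee_rot: [-90.9, 1.5, 97.9]
force: [-0.1, -0.5, 0.8]
gripper_width: 69.9
shift cm [ 0.05  7.42 -0.01] turn 0.1 (cur 97.9) q6 -111.1
```

View pics/w26.png

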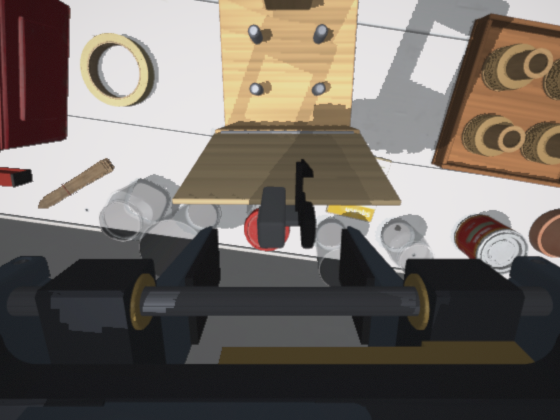

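View pics/s26.png

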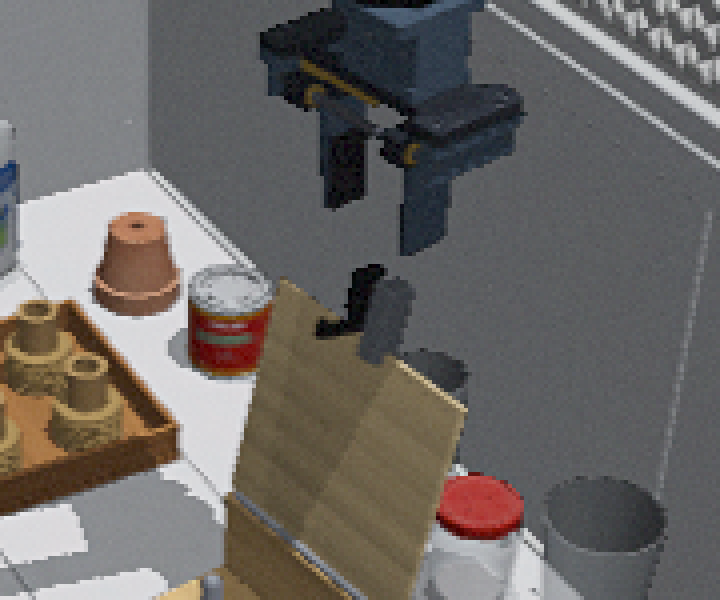

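```bash
python3 - <<'E'
from h import *
w=vision.camera_model("wrist");e=state()["ee_pos"];print(e)
# grip center in stand: TCP axis line; z 309
for dx in (-13,0,13):
  for z in (292,309,325): print(dx,z,w2px(w,[682+dx,-154.4,z]).round(0))
E
python3 -c "
import cv2
i=cv2.imread('pics/w26.png')[130:270,230:350];cv2.imwrite('pics/w26c.png',cv2.resize(i,None,fx=5,fy=5))"
```

```text
[ 680.40014981 -153.0468964   366.14283958]
-13 292 [282. 199.]
-13 309 [282. 205.]
-13 325 [281. 212.]
0 292 [280. 214.]
0 309 [280. 222.]
0 325 [279. 229.]
13 292 [278. 229.]
13 309 [277. 237.]
13 325 [276. 246.]
```

View pics/w26c.png

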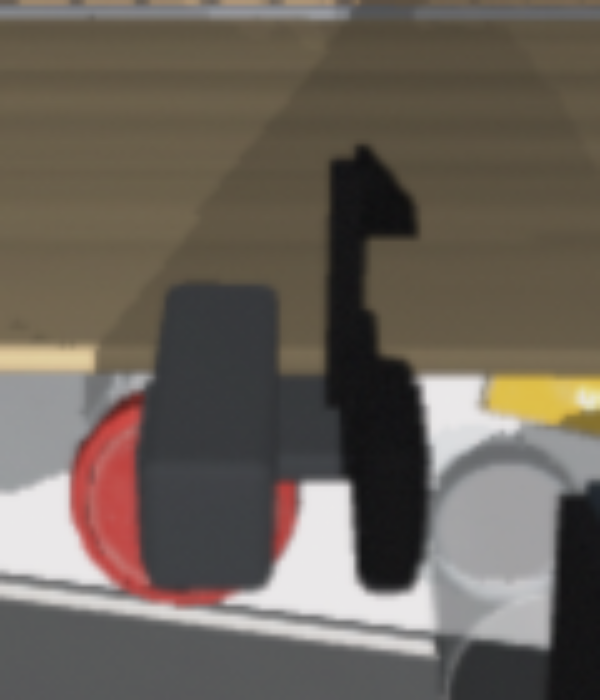

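```bash
python3 -m handwheel '[[7,[0.1,2,-0.5],0],[7,[0.1,4.5,-0.5],0],[7,[0.1,6.8,-0.5],0],[7,[0.1,7.5,-0.5],0],[7,[0.1,7.5,-0.5],0],[7,[0.1,7.5,-0.5],0]]'; python3 - <<'E'
from h import *
s=vision.grab_frame("wrist");cv2.imwrite("pics/w27.png",s[150:350,150:410,::-1].repeat(3,0).repeat(3,1))
cv2.imwrite("pics/s27.png",vision.grab_frame("scene")[100:250,260:440,::-1].repeat(4,0).repeat(4,1))
E
```

```text
time_s: 32.9
ee_pos: [686.9, -153.0, 293.2]
ee_rot: [-91.1, 1.6, 97.9]
force: [0.9, 0.0, 0.4]
gripper_width: 69.7
```

View pics/w27.png

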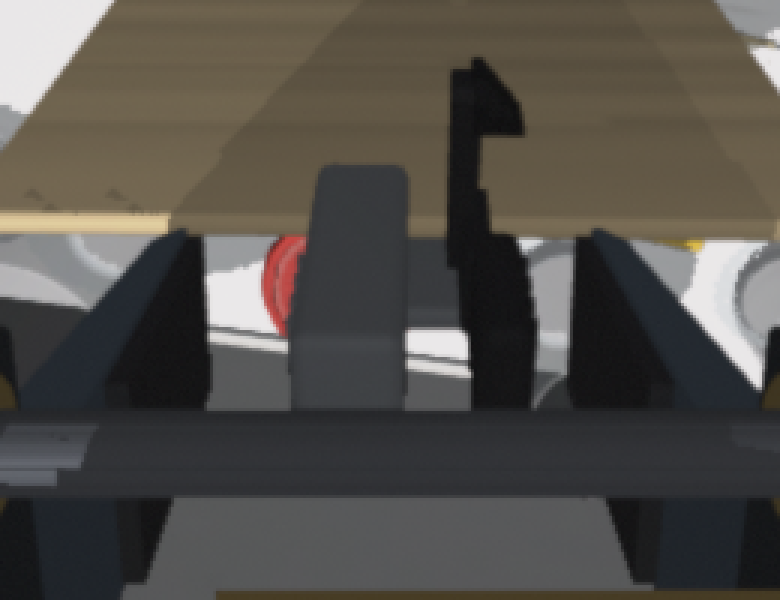

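View pics/s27.png

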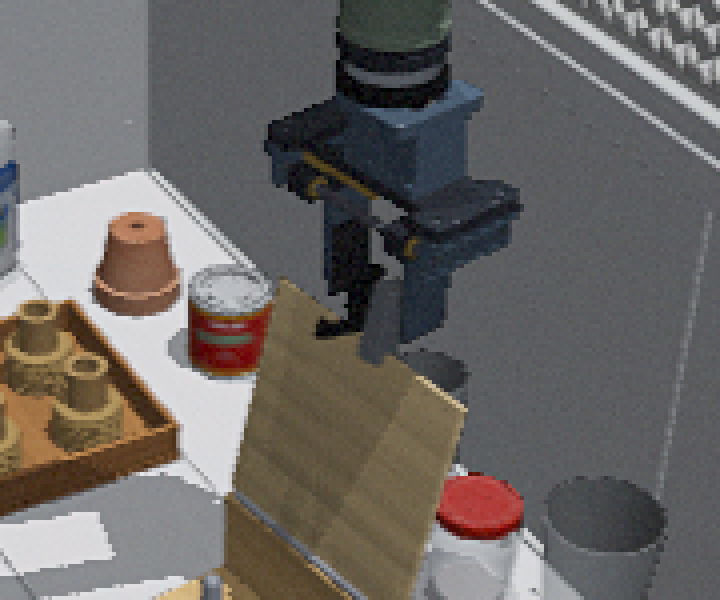

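```bash
python3 -m handwheel '[[5,[0,0,0],0],[4,[0,0,0],0],[3,[0,0,0],0],[2.4,[0,0,0],0],[2.4,[0,0,0],0],[2.4,[0,0,0],0],[2.4,[0,0,0],0]]' 25
```

```text
time_s: 33.7
ee_pos: [687.5, -153.8, 293.7]
ee_rot: [-91.2, 1.7, 97.8]
force: [1.3, -1.0, 3.7]
gripper_width: 32.3
```

```bash
python3 -m handwheel '[[2.4,[0,-0.2,1],0],[2.4,[0,-0.4,2.1],0],[2.4,[0,-0.56,4.3],0],[2.4,[0,-0.52,6.5],0],[2.4,[0,-0.25,8.65],0],[2.4,[0,0.22,10.8],0],[2.4,[0,0.9,12.85],0],[2.4,[0,1.8,14.85],0],[2.4,[0,2.9,16.7],0],[2.4,[0,4.15,18.5],0]]' 25; python3 -c "
from h import *
print(state()['gripper_width'])"
```

```text
time_s: 34.7
ee_pos: [501.6, -179.6, 249.8]
ee_rot: [-91.1, 1.6, 97.8]
force: [-4.4, 1.6, 7.0]
gripper_width: 32.0
31.96704946835966
```

```bash
python3 -m handwheel '[[2.4,[0,1.4,1.6],0],[2.4,[0,3.0,3.1],0],[2.4,[0,4.8,4.4],0],[2.4,[0,6.6,5.6],0],[2.4,[0,8.6,6.5],0],[2.4,[0,10.6,7.3],0],[2.4,[0,12.0,7.7],0],[2.4,[0,12.7,7.8],0],[2.4,[0,12.7,7.8],0]]' 25; python3 - <<'E'
from h import *
cv2.imwrite("pics/s28.png",vision.grab_frame("scene")[180:320,220:400,::-1].repeat(4,0).repeat(4,1))
E
```

```text
time_s: 35.6
ee_pos: [421.0, -190.8, 118.9]
ee_rot: [-90.4, 1.2, 97.8]
force: [-7.0, 4.5, 0.5]
gripper_width: 31.8
```

View pics/s28.png

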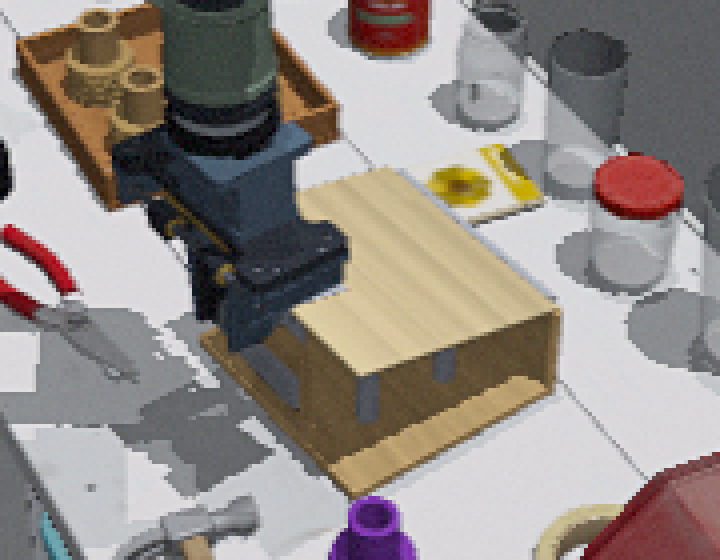

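```bash
python3 -m handwheel '[[2.4,[0,1,0.1],0],[2.4,[0,2,0.2],0],[2.4,[0,3,0.3],0],[2.4,[0,3.7,0.3],0],[2.4,[0,4.1,0.3],0],[2.4,[0,4.3,0.3],0],[2.4,[0,4.3,0.3],0]]' 25
```

```text
time_s: 36.35
ee_pos: [416.5, -191.3, 75.6]
ee_rot: [-90.1, 1.1, 97.9]
force: [-5.5, 0.8, 2.4]
gripper_width: 31.9
```

```bash
python3 -m handwheel '[[2.4,[0,0.3,0],0],[2.4,[0,0.5,0],0],[2.4,[0,0.5,0],0]]' 25; python3 - <<'E'
from h import *
cv2.imwrite("pics/s29.png",vision.grab_frame("scene")[200:320,220:380,::-1].repeat(5,0).repeat(5,1))
E
```

```text
time_s: 36.65
ee_pos: [416.8, -191.4, 73.8]
ee_rot: [-90.2, 1.1, 97.9]
force: [-9.4, 5.0, 29.4]
gripper_width: 31.9
```

View pics/s29.png

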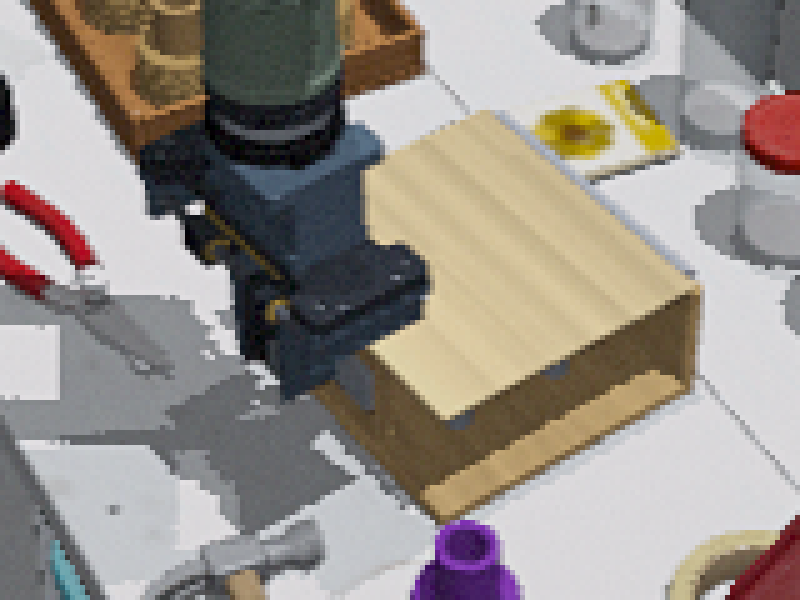

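```bash
python3 -m handwheel '[[4,[0,0,0],0],[5.5,[0,0,0],0],[7,[0,0,0],0],[7,[0,0,0],0],[7,[0,0,0],0],[7,[0,-3,0],0],[7,[0,-7,0],0],[7,[0,-11,0],0],[7,[0,-14,1],0],[7,[0,-14,1],0]]' 25; python3 - <<'E'
from h import *
w=vision.grab_frame("wrist");cv2.imwrite("pics/w30.png",w[170:300,200:360,::-1].repeat(4,0).repeat(4,1))
cv2.imwrite("pics/s30.png",vision.grab_frame("scene")[200:320,220:380,::-1].repeat(5,0).repeat(5,1))
E
```

```text
time_s: 37.7
ee_pos: [408.2, -191.9, 218.0]
ee_rot: [-90.7, 1.5, 97.9]
force: [-0.3, -0.4, -0.8]
gripper_width: 69.9
```

View pics/w30.png

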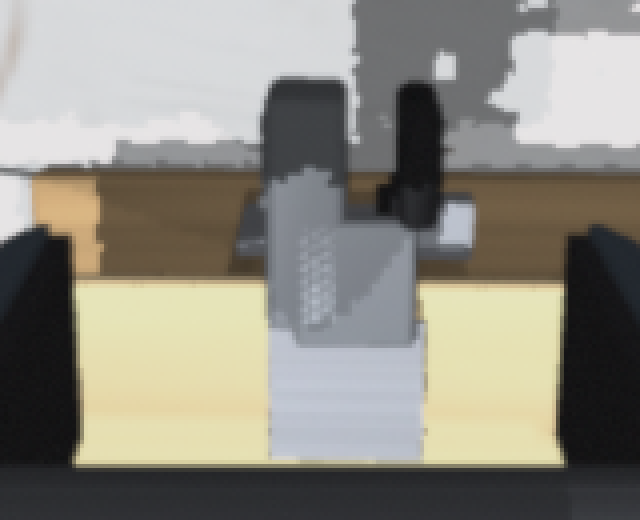

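View pics/s30.png

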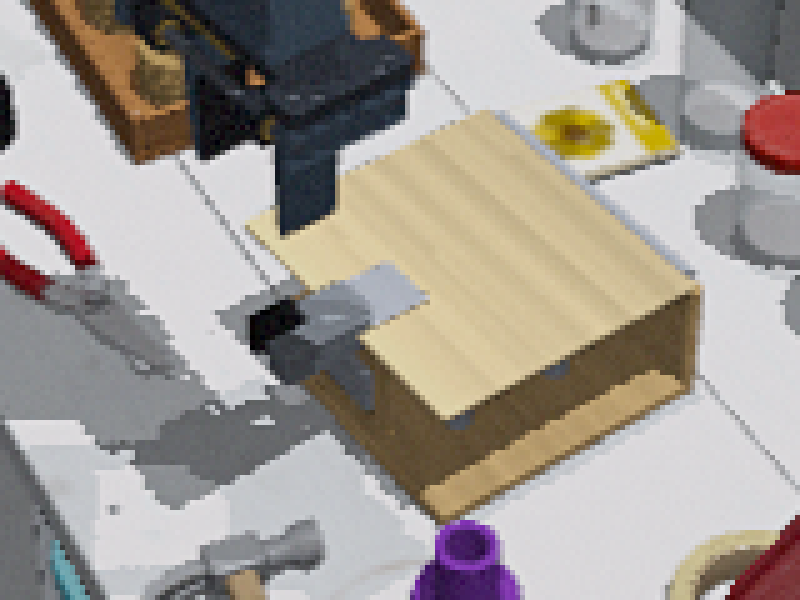

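```bash
python3 -m handwheel '[[7,[-2,-3,1],0],[7,[-6,-4,2],0],[7,[-10,-4,3],0],[7,[-14,-4,4],0],[7,[-18,-4,5],0],[7,[-22,-4,6],0],[7,[-25,-4,7],0],[7,[-25,-4,7],0],[7,[-25,-4,7],0]]' 25; python3 - <<'E'
from h import *
t=vision.grab_frame("top");cv2.imwrite("pics/t31.png",t[100:290,100:400,::-1].repeat(2,0).repeat(2,1))
cv2.imwrite("pics/s31.png",vision.grab_frame("scene")[130:330,180:400,::-1].repeat(3,0).repeat(3,1))
t0=cv2.imread("pics/top0.png")[:,:,::-1]
d=cv2.absdiff(t,t0).max(2); cv2.imwrite("pics/d31.png",d[100:290,100:400].repeat(2,0).repeat(2,1)*2)
E
```

```text
time_s: 38.7
ee_pos: [378.1, -440.1, 256.2]
ee_rot: [-89.6, 1.3, 97.0]
force: [0.3, -0.6, -1.0]
gripper_width: 69.7
```

View pics/t31.png

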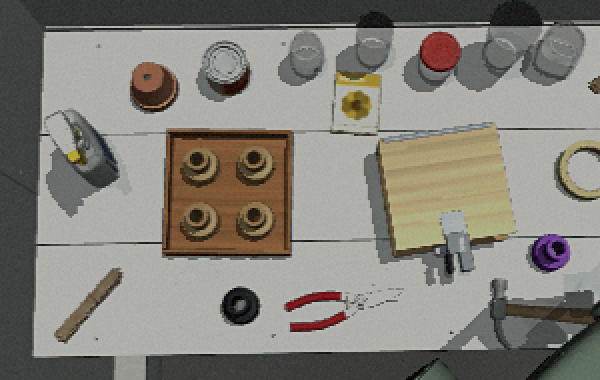

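View pics/s31.png

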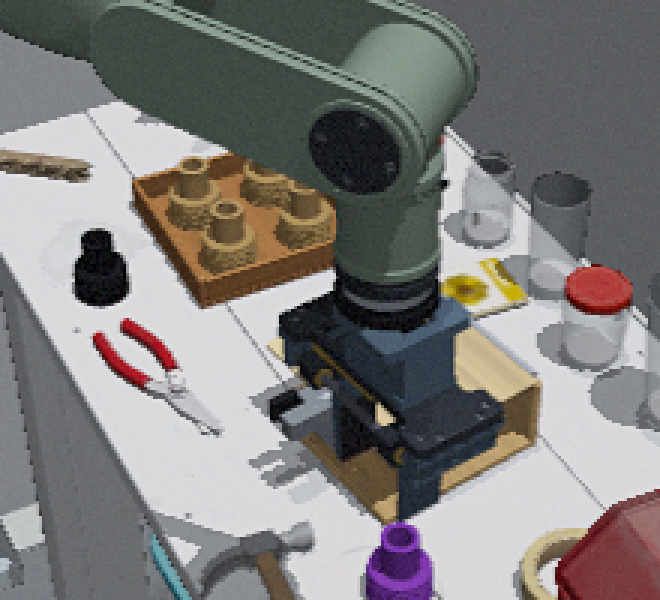

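View pics/d31.png

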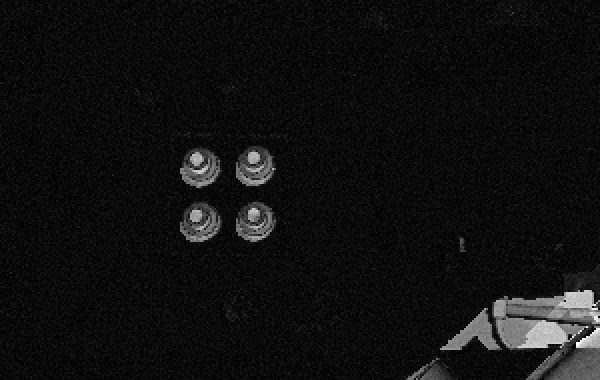

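The difference image shows only the four spools, the arm, and a small spot at (461,244) in the gap beside the tab. I'll compare that spot closely.

```bash
python3 - <<'E'
from h import *
t=vision.grab_frame("top");t0=cv2.imread("pics/top0.png")[:,:,::-1]
a=np.hstack([t0[205:242,310:350],t[205:242,310:350]]); crop(a,"cmp",0,0,80,37,10)
E
```

```text
(no output)
```

View pics/cmp.png

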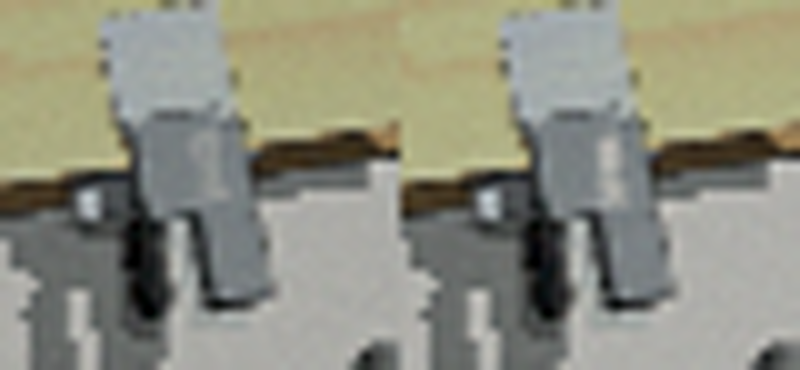

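The tab and lid look the same as at the start; the spot is only a light reflection. I'm handing the job in.

```bash
python3 -c "
from workcell import job,state
print(job.job_done(), state()['time_s'])"
```

```text
the job is handed in; nothing more can be done
the job is handed in; nothing more can be done
```

The job is done and was handed in at about 39 s of the 210 s allowed. I pinched the release tab, swung the lid back onto its stop, and moved all four spools one at a time to the tray floor in a 2 x 2 pattern. I then pinched the grip again, swung the lid shut, pressed it home with about 29 N, and released the tab.

- **Spools:** all four stand upright in the tray, clear of the walls, in the last top and scene pictures.
- **Lid and tab:** against the first top picture, the closed lid and the tab sit exactly where they were. I did not pull on the lid to test the latch; I take it as engaged because the lid height and tab position match the start.
- **Everything else:** nothing else I could see had moved. The hammer was partly behind the arm in the last comparison, so only its visible part was checked; the tape roll was not fully in that view either, and the arm never came near it.
- **Measurements that disagreed:** the top and wrist cameras differed by about 4–5 mm on the stand's position. I set the moves from the wrist view and the felt pinch, and every grasp then held first time.

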